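# Fill the row clamp and hold it shut

### The job

Complete the row in the row clamp: stand the two loose aluminium blocks upright in its channel beside the three already there, turned the same way, side by side, and let go of them. Then press the clamp's red-balled lever down past its first two notches into the third and last (the green dot), so that the jaw squeezes the row, and keep holding it there against its return spring: finish while still holding the lever. Leave everything else on the desk where it is.

Things in the scene. Friction and masses are not known exactly. Their poses are not given: they have to be found in the camera images.
- jig: the row clamp: an aluminium base plate 90 x 210 mm, 15 mm thick, screwed to the desk. Origin under the plate's centre; z up, y along the channel from the lever end (-y) to the black end stop (+y), x across. Two black cheeks (90 mm high, out to x = +-26 mm) stand at y = -35 to -75 mm and carry the lever
- channel (a point): on the channel's floor, over the plate's centre (15 mm above the desk). The channel runs straight along the jig's y at x = 0 between two ribs, 28 mm apart and 5 mm high, so a block has 2 mm of play each side
- stop_face (a point): on the face of the fixed end stop at x = 0, y = +85 mm of the jig, 40 mm above the desk; the stop is 70 mm high, 40 mm wide. The jaw pad's face is at y = -31 mm while the lever is up, so five 20 mm blocks have 16 mm to spare
- third_mark (a point): the green paint dot (7 mm) at the third notch, on the outer (+x) side of the toothed quadrant of the far cheek; the dots of the first two, above it, are white
- jaw_pad: the jaw's sprung pressure pad with a blue face, 26 mm wide, 18 to 56 mm above the desk. The lever drives it towards the end stop (+y of the jig), by about 7, 15 and 22 mm at the first, second and third notch; on a full row its spring gives from about the second notch on. Origin at the jig's origin when the lever is up
- ball (a point): centre of the red ball, 28 mm across, on the end of the clamp lever's 10 mm thick steel rod; it can be pinched or pressed. It is about 181 mm above the desk while the lever is up and 96 mm at the third notch
- pivot (a point): on the lever's pivot axis, midway between the cheeks, at x = 0, y = -55, z = 75 mm of the jig; the axis runs along the jig's x. The ball's centre swings about it at 125 mm, in the plane x = 0 of the jig, on the side away from the row
- lever (a joint): angle of the clamp lever in rad: 0 = up at rest (handle 1.01 rad above level, leaning away from the row), growing as the ball goes down and outwards. Notches at 0.28, 0.56, 0.84; stop at 0.94. Spring-returned: the notches are only felt; let go, it flies back up. It takes 2 to 8 N at the ball, most when climbing over each tooth
- block_a_mid (a point): centre (half-way up) of an aluminium block that already stands in the channel: like the loose ones, 24 mm along its x, 20 mm along its y, 50 mm tall, x across the channel; block_a is next to the end stop, then b, then c, with gaps of about 1 mm
- block_b_mid (a point): centre (half-way up) of an aluminium block that already stands in the channel: like the loose ones, 24 mm along its x, 20 mm along its y, 50 mm tall, x across the channel; block_a is next to the end stop, then b, then c, with gaps of about 1 mm
- block_c_mid (a point): centre (half-way up) of an aluminium block that already stands in the channel: like the loose ones, 24 mm along its x, 20 mm along its y, 50 mm tall, x across the channel; block_a is next to the end stop, then b, then c, with gaps of about 1 mm
- block_d_mid (a point): centre (half-way up, 25 mm over its underside) of a loose aluminium block standing upright on the desk: 24 mm along its x, 20 mm along its y, 50 mm tall, with a black cap screw 14 mm high on top, 75 g. Grip it across its x faces (the ones with a dark hole), in its upper half, so that the fingers clear the channel's ribs; a half turn makes no difference
- block_e_mid (a point): centre (half-way up, 25 mm over its underside) of a loose aluminium block standing upright on the desk: 24 mm along its x, 20 mm along its y, 50 mm tall, with a black cap screw 14 mm high on top, 75 g. Grip it across its x faces (the ones with a dark hole), in its upper half, so that the fingers clear the channel's ribs; a half turn makes no difference
- blank: brass blank, a plain 26 x 26 x 30 mm cube-like block without a screw; not part of the row; origin at the centre of its underside
- timer: red apple-shaped kitchen timer, 67 mm across, 56 mm tall plus stem; origin at the centre of its underside; bystander
- caliper: digital caliper lying flat, 150 mm long, 13 mm high; origin under its beam; bystander
- pen: blue ballpoint pen lying flat, 115 mm long, 9 mm thick; origin under its middle; bystander
- screwdriver: orange-handled screwdriver lying flat; bystander
There are look-alikes about, which are no part of the job. What is shaped like the part that bears block_d_mid but blue or turquoise is not meant.

How it is judged (in metres and radians):
On the way, in this order (a step that is already met when the one before it is completed fails the run):
1. all five blocks stand upright side by side in the channel, let go, with the lever still up (x of block_a_mid in the frame of jig between -0.006 and 0.006 m and y of block_a_mid in the frame of jig between -0.022 and 0.078 m and z of block_a_mid in the frame of jig between 0.036 and 0.045 m and angle between each of block_a_mid, block_b_mid, block_c_mid, block_d_mid, block_e_mid's own z axis and vertical below 0.1 rad and angle between the x axis of each of block_a_mid, block_b_mid, block_c_mid, block_d_mid, block_e_mid and the x axis of jig, either way round below 0.15 rad and x of block_b_mid in the frame of jig between -0.006 and 0.006 m and y of block_b_mid in the frame of jig between -0.022 and 0.078 m and z of block_b_mid in the frame of jig between 0.036 and 0.045 m and x of block_c_mid in the frame of jig between -0.006 and 0.006 m and y of block_c_mid in the frame of jig between -0.022 and 0.078 m and z of block_c_mid in the frame of jig between 0.036 and 0.045 m and x of block_d_mid in the frame of jig between -0.006 and 0.006 m and y of block_d_mid in the frame of jig between -0.022 and 0.078 m and z of block_d_mid in the frame of jig between 0.036 and 0.045 m and x of block_e_mid in the frame of jig between -0.006 and 0.006 m and y of block_e_mid in the frame of jig between -0.022 and 0.078 m and z of block_e_mid in the frame of jig between 0.036 and 0.045 m and contact force between the fingers and block_a below 0.5 N and contact force between the fingers and block_b below 0.5 N and contact force between the fingers and block_c below 0.5 N and contact force between the fingers and block_d below 0.5 N and contact force between the fingers and block_e below 0.5 N and value of joint lever below 0.15 rad), for 0.2 s.
2. the lever is held in its third notch and the jaw squeezes the row (x of block_a_mid in the frame of jig between -0.006 and 0.006 m and y of block_a_mid in the frame of jig between -0.022 and 0.078 m and z of block_a_mid in the frame of jig between 0.036 and 0.045 m and angle between each of block_a_mid, block_b_mid, block_c_mid, block_d_mid, block_e_mid's own z axis and vertical below 0.1 rad and angle between the x axis of each of block_a_mid, block_b_mid, block_c_mid, block_d_mid, block_e_mid and the x axis of jig, either way round below 0.15 rad and x of block_b_mid in the frame of jig between -0.006 and 0.006 m and y of block_b_mid in the frame of jig between -0.022 and 0.078 m and z of block_b_mid in the frame of jig between 0.036 and 0.045 m and x of block_c_mid in the frame of jig between -0.006 and 0.006 m and y of block_c_mid in the frame of jig between -0.022 and 0.078 m and z of block_c_mid in the frame of jig between 0.036 and 0.045 m and x of block_d_mid in the frame of jig between -0.006 and 0.006 m and y of block_d_mid in the frame of jig between -0.022 and 0.078 m and z of block_d_mid in the frame of jig between 0.036 and 0.045 m and x of block_e_mid in the frame of jig between -0.006 and 0.006 m and y of block_e_mid in the frame of jig between -0.022 and 0.078 m and z of block_e_mid in the frame of jig between 0.036 and 0.045 m and value of joint lever above 0.76 rad and velocity of joint lever between -0.2 and 0.2 rad/s and contact force between any of the fingers, the arm and lever above 2 N and contact force between jaw_pad and anything else above 6 N), for 0.3 s.
At the end, for the whole second after the job is handed in: five blocks on the channel floor, within 6 mm of its middle line, upright within 0.10 rad, square within 0.15 rad, between stop and jaw; lever at 0.76 rad or more (third notch 0.84), at rest, robot pushing the lever with over 2 N; jaw pad pressing with over 6 N (all of step 2); the arm keeps its last pose, push and grip.
It fails at once if the blank is moved more than 30 mm (distance of blank from where it was at the start of the episode above 0.03 m).
It fails at once if the timer is moved more than 30 mm (distance of timer from where it was at the start of the episode above 0.03 m).
It fails at once if the caliper is moved more than 30 mm (distance of caliper from where it was at the start of the episode above 0.03 m).
It fails at once if the pen is moved more than 30 mm (distance of pen from where it was at the start of the episode above 0.03 m).
It fails at once if the screwdriver is moved more than 30 mm (distance of screwdriver from where it was at the start of the episode above 0.03 m).
It also fails if it takes over 72 s, if anything falls off the work surface, if the arm or the gripper's body presses on something with over 40 N, if the wrist force passes 120 N, or if a joint passes its speed limit or range.

### The arm

A 6-joint arm with a two-finger parallel gripper is mounted at the origin on the work surface. World frame = base frame: x ahead of the robot, y to its left, z up, the work surface at z = 0. Lengths are in mm, angles in rad, forces in N, time in s.
With the tool pointing down it reaches from about 350 to 875 mm from the base axis. Payload 4.2 kg.
Tool frame: the origin (TCP) lies on the mounting face of the last link; the fingertips stand 173 mm ahead of it and the grasp point (between the pads) lies 155 mm ahead of it; z points along the fingers, y is the direction in which the jaws open and shut (so a half turn about z gives the same grasp; the last joint's range is limited). The gripper opens to 85 mm and grips with 20 to 120 N. Pads are 22 mm wide; open, the fingers measure 114 mm over their backs; the gripper's body (76 mm by 85 mm) begins 54 mm behind the grasp point. The pads swing forward as they close: fully open they stand 13 mm farther back than shut.
Start: joints at [0.259, 0.385, 0.008, 0, -1.194, -0.259], TCP at [624.98, 0.025, 404.712] pointing down, gripper open.
Joint ranges: [-3.14, 3.14], [-1.21, 2.06], [-1.07, 1.41], [-3.16, 2.05], [-2.99, -0.16], [-3.1, 3.1]. Speed limits (rad/s): [2.79, 2.79, 3.14, 3.14, 3.14, 3.14].

### API

Orientations are given as a unit quaternion [x, y, z, w].
In Python, from bench import arm gives the robot as it stands. The module is installed in compiled form; this text tells all that it offers.
- The arm moves only by the tool play_rows, never from a script. Its argument "moves" is a list of rows, each a list of 3 entries, a list of its own where there are three numbers: the shift along the world's x, y, z in units of 30 cm (1.0 is 30 cm), then the turn about the world's z in units of 30 degrees (1.0 is 30 degrees), then the gripper's target within -1 to 1 (shut at 1, half-way at 0, fully open at -1). In form: [[[x, y, z], turn, jaw], ...]. A call has 1 to 12 rows; each row is the pose to reach, as a shift and turn from the pose measured when the call began; what a row does not reach only later rows make up. A row lasts 1/8 s, in which the tool goes at most 62.5 mm and 10.7 degrees, less where a joint would pass 70% of its speed; a pose out of reach is approached as far as the arm can. A call with a number of a shift or a turn outside -1 to 1 is refused whole. A call with a gripper value outside its range is refused whole. The fingers move at their own pace and stop on an object; the grip force is fixed at half the most. Time passes only in rows, so rows that repeat a pose let the fingers close. It gives the time, the measured TCP pose, the force and the opening at its end, in the units of the state.
- arm.read_state(): the state, without advancing time (a new reading comes with each control period).
- arm.get_image(name): name is "scene" or "side" or "wrist"; returns a dict with "pixels" (384x512x3 uint8, red, green, blue), "vfov" (degrees; the focal length in pixels is half the picture's height over the tangent of half this angle, whatever the lens; pixels are square), "cx", "cy" (the principal point, pixels), "xyz" and "rotation" of the camera in the world. Camera axes: x right, y up, looking along -z (the intrinsics and any distortion apply to the point x, -y, -z); pixel columns grow to the right and rows downward; lengths in mm; the calibration is good to about 2 mm. The wrist camera is an equidistant fisheye: a pixel r from the principal point sees the ray r / f radians off the axis. A picture is of the moment at which its call begins. There is no depth.
- arm.job_done(): hands the job in, once; it reports no verdict.
Trained networks look in a picture, given as the dict that the camera call returned (one of the last four; its "shot" number tells which), for a name from the list of things; names that differ only in an ending like _2 or _b are one class to them, and where a whole thing is asked for, a point or a joint stands for the part that bears it (a point fixed in the world has none). Each returns a list of dicts, best first, with "conf" (0 to 1); they miss things now and then, are a little off and sometimes report something else, mostly with a low value. They report only what shows in the picture. A call takes as long as a camera call. They do not tell look-alikes from the thing itself.
- arm.look_for(name, picture): "centre" ([x, y, z] in mm, in world coordinates, good to about 4 mm: the middle of the surface that is visible of it).
The state is a dict: "clock": time; "joints": joint angles; "joint_vel": joint speeds; "joint_efforts": joint torques, N m; "position": TCP position; "ee_rot": TCP orientation; "contact_force": force on the tool from outside, world axes, zero at the start; "wrist_torque": the same for the moment, N m; "gripper_width": finger opening in mm.
Only numpy, scipy, OpenCV 4.12 (cv2) and the standard library are available. Lean on these libraries where they do the work, as an engineer would, in place of code of your own. Each camera call takes 0.05 s, during which the arm holds its last target.

## Working session

There is one attempt and no reset: what is moved stays moved. The work goes in short steps, Python scripts to look and compute and a tool call to move; the robot and the scene stay as the last step left them, time stands still between calls to the robot, and variables do not carry over. Pictures are saved under pics/ and viewed, and the job is handed in when it is done.

Besides the shell and the picture viewer there is one more tool, called after "Request:" as name(argument=value, ...), one argument or row to a line, values as JSON. play_rows: Moves the arm, as the interface text tells. Shifts and turns lie within -1 to 1; 1 stands for 30 cm of shift or 30 degrees of turn. Its arguments: {"type":"object","properties":{"moves":{"type":"array"}},"required":["moves"]}

```bash
mkdir -p pics; ls; cat > h.py <<'E'
import numpy as np, cv2
from bench import arm
def save(im,name,crop=None,scale=1):
    p=im["pixels"][:,:,::-1]
    if crop: x0,y0,x1,y1=crop; p=p[y0:y1,x0:x1]
    if scale!=1: p=cv2.resize(p,None,fx=scale,fy=scale,interpolation=cv2.INTER_CUBIC)
    cv2.imwrite("pics/"+name,p)
def f(im): return 384/2/np.tan(np.radians(im["vfov"])/2)
def proj(im,P,fish=False):
    P=np.atleast_2d(P); c=(P-np.array(im["xyz"]))@np.array(im["rotation"])
    x,y,z=c[:,0],-c[:,1],-c[:,2]; F=f(im)
    if fish:
        r=np.hypot(x,y); th=np.arctan2(r,z); s=F*th/np.maximum(r,1e-9)
        return np.c_[im["cx"]+s*x,im["cy"]+s*y]
    return np.c_[im["cx"]+F*x/z,im["cy"]+F*y/z]
def ray(im,u,v,fish=False):
    F=f(im); a=(u-im["cx"])/F; b=(v-im["cy"])/F
    if fish:
        th=np.hypot(a,b); d=np.array([np.sin(th)*a/th,np.sin(th)*b/th,np.cos(th)]) if th>0 else np.array([0,0,1.])
    else: d=np.array([a,b,1.])
    d=np.array([d[0],-d[1],-d[2]])
    return np.array(im["xyz"]),np.array(im["rotation"])@(d/np.linalg.norm(d))
def onz(im,u,v,z,fish=False):
    o,d=ray(im,u,v,fish); return o+d*(z-o[2])/d[2]
E
cat > a.py <<'E'
from h import *
print(arm.read_state())
for n in ["scene","side","wrist"]:
    im=arm.get_image(n); save(im,n+"0.png",scale=1.5)
    print(n,im["vfov"],im["cx"],im["cy"],np.round(im["xyz"],1),np.round(im["rotation"],3).tolist(),[k for k in im if k!="pixels"])
    for t in ["jig","block_d_mid","ball","third_mark","jaw_pad","blank","timer","caliper","pen","screwdriver","stop_face","pivot"]:
        r=arm.look_for(t,im); print(t,[(np.round(q["centre"]).tolist(),round(q["conf"],2)) for q in r])
E
python3 a.py
```

```text
pics
{'clock': 0.0, 'joints': array([ 2.58556810e-01,  3.85603019e-01,  6.58973629e-03, -4.72431631e-04,
       -1.19402118e+00, -2.58622580e-01]), 'joint_vel': array([ 0.00069851, -0.00067495,  0.0010246 ,  0.00205816, -0.00064442,
       -0.00109024]), 'joint_efforts': array([-9.55001960e-04, -3.92286408e+01,  1.88399577e+01,  4.18616563e+00,
       -4.72148502e-03,  8.27910434e-07]), 'position': array([6.24794528e+02, 5.77783084e-03, 4.03582923e+02]), 'ee_rot': array([-0.70702144,  0.7071912 ,  0.00075242, -0.00085696]), 'contact_force': array([-0.49628464,  0.34034433, -0.7567621 ]), 'wrist_torque': array([-0.03062251,  0.03966563,  0.01465772]), 'gripper_width': 85.4993579010332}
scene 45.533757872847595 250.75001432164356 189.5284925798323 [1303.6  -51.9  855.9] [0.272, 0.256, 0.642, 0.67] ['vfov', 'cx', 'cy', 'xyz', 'rotation', 'shot']
jig [([601.0, -43.0, 22.0], 0.77)]
block_d_mid [([551.0, 337.0, 37.0], 0.6), ([567.0, 272.0, 37.0], 0.58), ([496.0, 292.0, 30.0], 0.57)]
ball [([608.0, -95.0, 148.0], 0.83)]
third_mark [([597.0, -48.0, 20.0], 0.64)]
jaw_pad []
blank [([393.0, 26
[... 925 characters left out ...]
0.44)]
pen [([650.0, 331.0, 11.0], 0.6)]
screwdriver [([750.0, -182.0, 22.0], 0.61)]
stop_face []
pivot [([572.0, -23.0, 20.0], 0.75)]
wrist 65.70646984690485 257.942061482707 192.39823655798673 [625.1 -71.2 373.4] [-0.0, -0.14, 0.99, 0.0] ['vfov', 'cx', 'cy', 'xyz', 'rotation', 'shot']
jig [([555.0, 18.0, 64.0], 0.41)]
block_d_mid []
ball [([595.0, -99.0, 149.0], 0.97), ([580.0, -39.0, 19.0], 0.52)]
third_mark [([577.0, -44.0, 19.0], 0.85)]
jaw_pad [([573.0, -40.0, 57.0], 0.66)]
blank []
timer []
caliper [([769.0, 107.0, 9.0], 0.69)]
pen []
screwdriver [([750.0, -173.0, 21.0], 0.69)]
stop_face [([579.0, -39.0, 22.0], 0.93), ([598.0, -99.0, 149.0], 0.31)]
pivot [([578.0, -43.0, 21.0], 0.73)]
```

View pics/scene0.png

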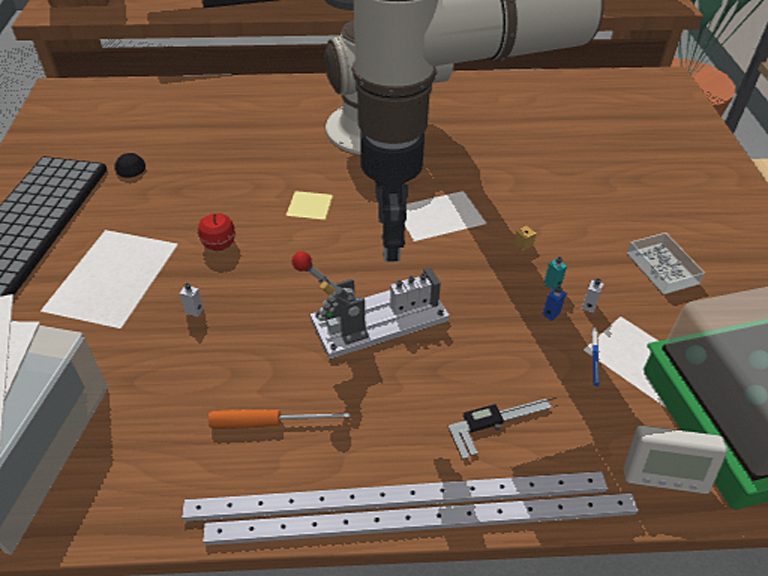

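View pics/side0.png

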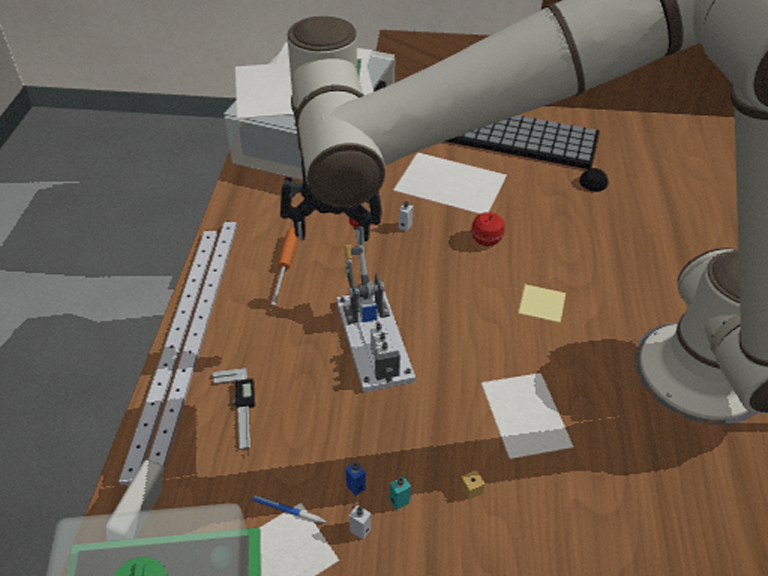

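View pics/wrist0.png

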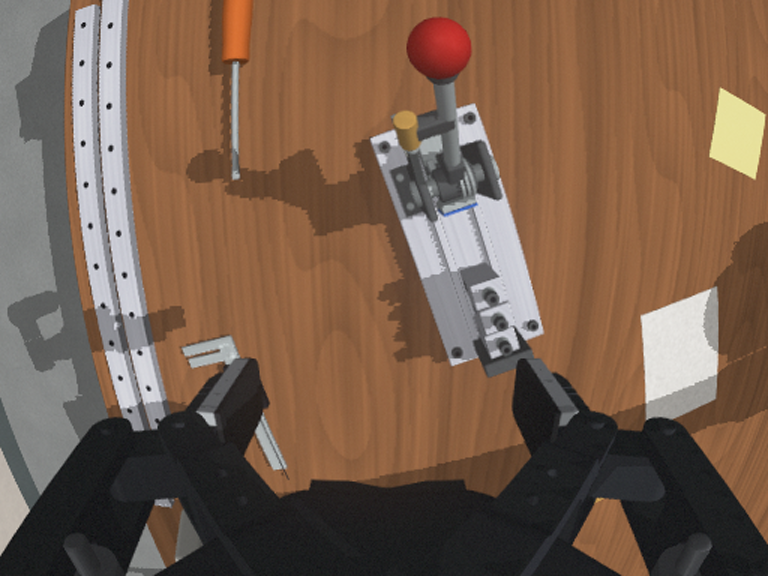

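```bash
sed -i 's/^from bench import arm/from bench import arm\nfrom scipy.spatial.transform import Rotation as R/; s/np.array(im\["rotation"\])/R.from_quat(im["rotation"]).as_matrix()/g' h.py
cat > b.py <<'E'
from h import *
im=arm.get_image("wrist"); print(R.from_quat(im["rotation"]).as_matrix().round(3))
save(im,"w1.png",(230,60,380,260),3.0)
C=np.array([[371,138],[472,103],[543,332],[451,366]])/1.5
P=np.array([onz(im,u,v,15,True) for u,v in C]); print(P.round(1)); print(P.mean(0))
for i in range(4): print(np.linalg.norm(P[i]-P[(i+1)%4]), np.degrees(np.arctan2(*(P[(i+1)%4]-P[i])[[1,0]])))
for n in ["scene","side"]:
    im=arm.get_image(n); 
    if n=="scene": save(im,"s1a.png",(340,150,440,230),6); save(im,"s1b.png",(90,170,170,230),8); save(im,"s1c.png",(190,150,310,245),6)
    else: save(im,"d1a.png",(200,290,340,370),5); save(im,"d1b.png",(250,120,290,160),8); save(im,"d1c.png",(215,150,285,270),5)
E
python3 b.py
```

```text
[[-1.    -0.001 -0.   ]
 [ 0.001 -0.961 -0.278]
 [-0.    -0.278  0.961]]
[[ 637.7  -91.5   15. ]
 [ 557.3 -121.6   15. ]
 [ 484.5   73.2   15. ]
 [ 567.8  104.6   15. ]]
[561.81072268  -8.83618297  15.        ]
85.86958467107338 -159.4897393579256
207.9532622492673 110.4838272087405
89.0608728709627 20.666303430202053
208.22173795843256 -70.39422302611389
```

View pics/w1.png

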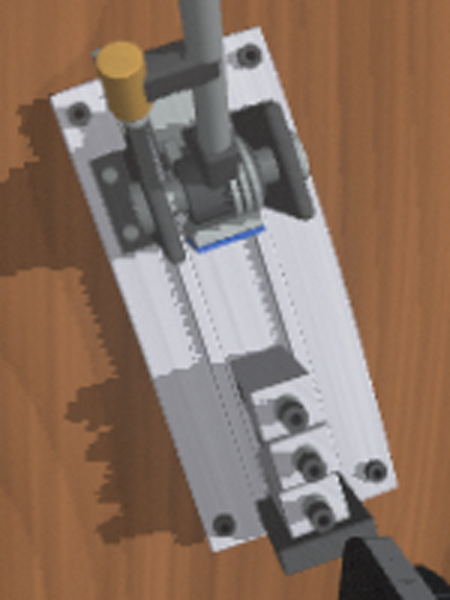

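View pics/s1a.png

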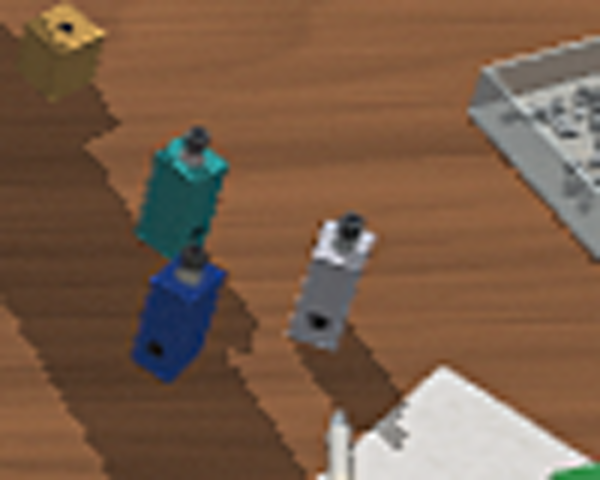

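View pics/d1a.png

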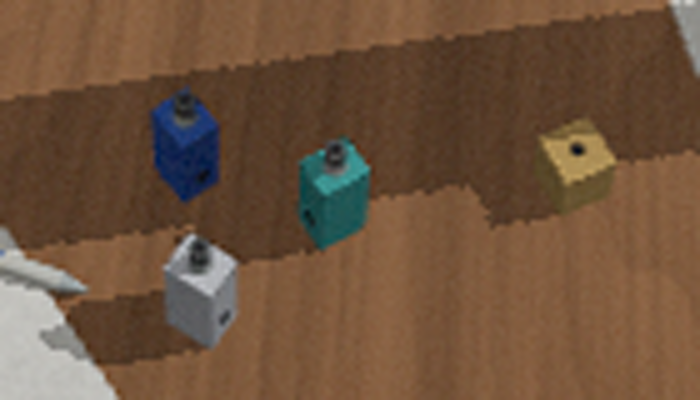

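View pics/s1b.png

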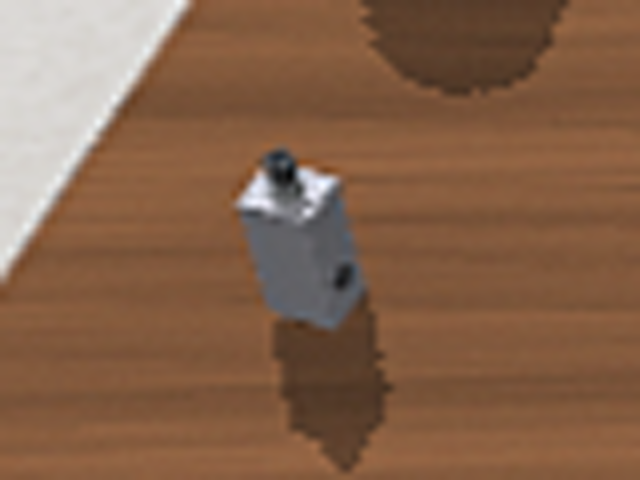

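View pics/d1b.png

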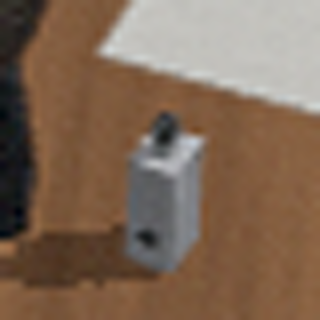

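View pics/s1c.png

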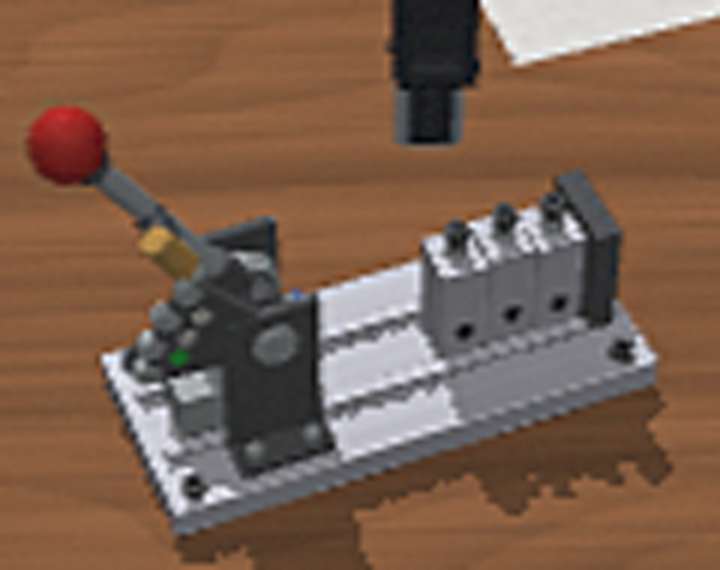

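View pics/d1c.png

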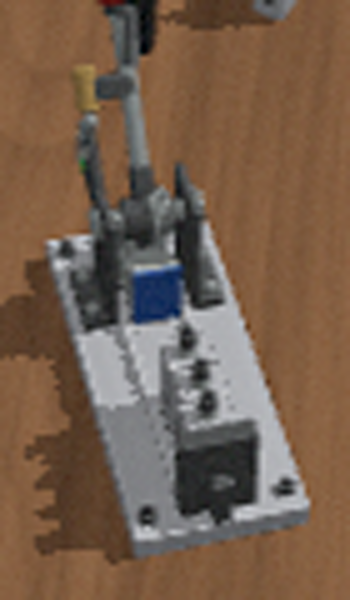

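```bash
cat > c.py <<'E'
from h import *
from scipy.optimize import least_squares
W=arm.get_image("wrist");S=arm.get_image("scene");D=arm.get_image("side")
cr={"w":((230,60),3,W,True),"s":((190,150),6,S,False),"d":((215,150),5,D,False),"sa":((340,150),6,S,False),"da":((200,290),5,D,False),"sb":((90,170),8,S,False),"db":((250,120),8,D,False)}
def px(c,p): (ox,oy),k,_,_=cr[c]; return [ox+(p[0]+.5)/k-.5,oy+(p[1]+.5)/k-.5]
J={"w":[((50,97),(45,-105)),((260,28),(-45,-105)),((397,487),(-45,105)),((212,552),(45,105))],
"s":[((103,357),(-45,-105)),((177,518),(45,-105)),((655,363),(45,105))],
"d":[((48,243),(45,-105)),((135,545),(45,105)),((308,508),(-45,105))]}
def fit(obs,p0):
    def res(p):
        c,s=np.cos(p[2]),np.sin(p[2]); out=[]
        for cam,u,q in obs:
            P=[p[0]+c*q[0]-s*q[1],p[1]+s*q[0]+c*q[1],q[2]]
            out+=list((proj(cr[cam][2],P,cr[cam][3])[0]-u))
        return out
    r=least_squares(res,p0); return np.r_[r.x[:2].round(1),np.degrees(r.x[2]).round(2)],np.abs(r.fun).max().round(2)
o={k:[(k,px(k,a),(*b,15)) for a,b in v] for k,v in J.items()}
for k in o: print("jig",k,fit(o[k],[562,-9,.36]))
print("all",fit(sum(o.values(),[]),[562,-9,.36]))
def pr(c,pts):
    for (p,z) in pts: print(c,p,z,onz(cr[c][2],*px(c,p),z,cr[c][3]).round(1))
pr("sa",[((325,218),50),((375,235),50),((362,265),50),((318,260),50),((290,335),0),((335,350),0),((348,232),60)])
pr("da",[((165,262),50),((237,262),50),((208,290),50),((208,347),0),((235,318),0),((168,312),0),((200,250),60)])
pr("sb",[((235,208),50),((342,182),50),((305,218),50),((268,310),0),((333,330),0),((366,295),0),((282,172),60)])
pr("db",[((130,155),50),((205,140),50),((170,180),50),((170,272),0),((125,255),0),((195,240),0),((165,130),60)])
E
python3 c.py
```

```text
jig w (array([561.6 ,  -8.4 ,  19.84]), np.float64(0.98))
jig s (array([564.9 ,  -8.5 ,  20.22]), np.float64(0.84))
jig d (array([560.8 ,  -4.5 ,  19.61]), np.float64(0.33))
all (array([561.8,  -8.1,  19.9]), np.float64(1.27))
sa (325, 218) 50 [532.6 340.7  50. ]
sa (375, 235) 50 [543.  358.6  50. ]
sa (362, 265) 50 [559.5 348.7  50. ]
sa (318, 260) 50 [556.  331.6  50. ]
sa (290, 335) 0 [552.  332.4   0. ]
sa (335, 350) 0 [561.1 349.1   0. ]
sa (348, 232) 60 [550.4 343.1  60. ]
da (165, 262) 50 [559.5 348.2  50. ]
da (237, 262) 50 [529.6 345.2  50. ]
da (208, 290) 50 [540.3 358.7  50. ]
da (208, 347) 0 [540.5 360.1   0. ]
da (235, 318) 0 [530.4 346.    0. ]
da (168, 312) 0 [559.5 346.2   0. ]
da (200, 250) 60 [544.9 346.5  60. ]
sb (235, 208) 50 [ 538.  -330.2   50. ]
sb (342, 182) 50 [ 528.4 -299.6   50. ]
sb (305, 218) 50 [ 543.  -308.7   50. ]
sb (268, 310) 0 [ 534.7 -330.6    0. ]
sb (333, 330) 0 [ 543.8 -309.3    0. ]
sb (366, 295) 0 [ 529.6 -301.     0. ]
sb (282, 172) 60 [ 533.2 -315.    60. ]
db (130, 155) 50 [ 541.  -307.9   50. ]
db (205, 140) 50 [ 513.7 -319.5   50. ]
db (170, 180) 50 [ 525.1 -295.2   50. ]
db (170, 272) 0 [ 523.8 -300.    -0. ]
db (125, 255) 0 [ 541.6 -307.9    0. ]
db (195, 240) 0 [ 515.5 -319.4    0. ]
db (165, 130) 60 [ 528.5 -311.8   60. ]
```

Request:
play_rows(
  moves=[
    [[-0.26,0.95,-0.2],-1,-1],
    [[-0.26,0.95,-0.2],-1,-1],
    [[-0.26,0.95,-0.2],-1,-1],
    [[-0.26,0.95,-0.2],-1,-1],
    [[-0.26,0.95,-0.2],-1,-1],
    [[-0.26,0.95,-0.2],-1,-1],
    [[-0.26,0.95,-0.2],-1,-1],
  ],
)

```text
clock: 3.12
position: [547.0, 285.1, 344.7]
ee_rot: [-0.5, 0.866, -0.0, -0.0]
contact_force: [0.5, -0.4, -0.1]
gripper_width: 85.3
```

```bash
cat > w.py <<'E'
import sys
from h import *
n=sys.argv[1]; s=arm.read_state(); print(s["clock"],np.round(s["position"],1),np.round(s["joints"],2),s["gripper_width"].round(1),np.round(s["contact_force"],1),"yaw",np.degrees(np.arctan2(*R.from_quat(s["ee_rot"]).as_matrix()[[1,0],1])).round(2),"tilt",np.degrees(np.arccos(-R.from_quat(s["ee_rot"]).as_matrix()[2,2])).round(2))
im=arm.get_image("wrist"); save(im,n,scale=1.5)
E
python3 w.py w2.png
```

```text
Traceback (most recent call last):
  File "w.py", line 3, in <module>
    n=sys.argv[1]; s=arm.read_state(); print(s["clock"],np.round(s["position"],1),np.round(s["joints"],2),s["gripper_width"].round(1),np.round(s["contact_force"],1),"yaw",np.degrees(np.arctan2(*R.from_quat(s["ee_rot"]).as_matrix()[[1,0],1])).round(2),"tilt",np.degrees(np.arccos(-R.from_quat(s["ee_rot"]).as_matrix()[2,2])).round(2))
                                                                                                          ^^^^^^^^^^^^^^^^^^^^^^^^
AttributeError: 'float' object has no attribute 'round'
```

```bash
sed -i 's/s\["gripper_width"\].round(1)/round(float(s["gripper_width"]),1)/' w.py; python3 w.py w2.png
```

```text
3.125 [547.  285.1 344.7] [ 0.74  0.42 -0.1   0.   -1.06 -1.27] 85.3 [ 0.5 -0.4 -0.1] yaw 150.04 tilt 0.02
```

View pics/w2.png

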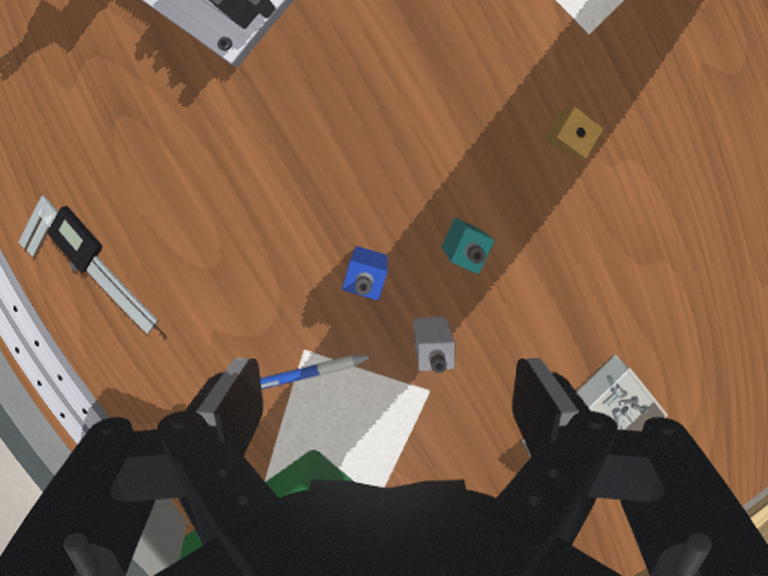

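```bash
cat > e.py <<'E'
from h import *
S=arm.get_image("scene"); W=arm.get_image("wrist")
print(proj(S,[[625,-71,373],[625,0,249],[625,0,404]])*1.5, W["xyz"], W["rotation"])
print(proj(S,[W["xyz"]])*1.5)
save(S,"s2.png",scale=1.5)
save(W,"w2c.png",(270,200,310,255),10)
E
python3 e.py
```

```text
[[331.96877782 154.91881202]
 [389.47439092 231.28189831]
 [392.06394779 131.43459156]] [512.28981724 222.24425819 313.80415368] [-0.03646815 -0.13552211  0.95607988  0.25732293]
[[546.14438795 137.50017533]]
```

View pics/s2.png

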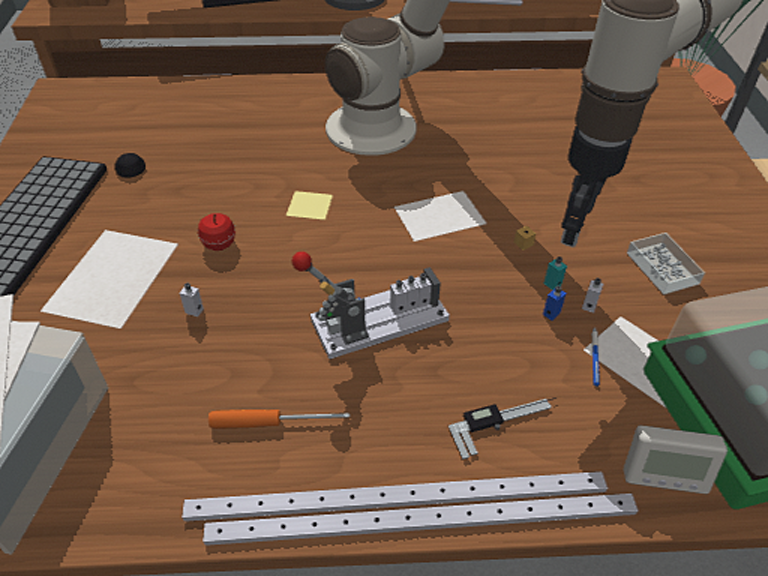

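View pics/w2c.png

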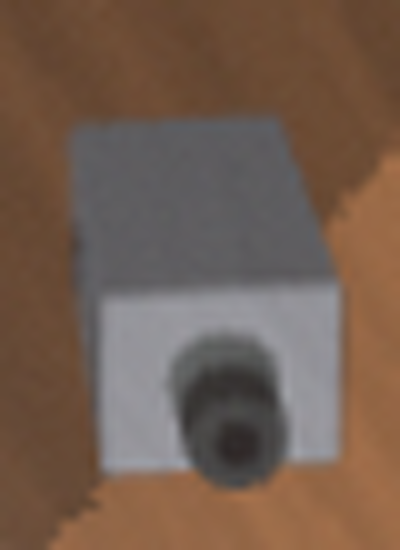

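```bash
cat > fitb.py <<'E'
from h import *
from scipy.optimize import least_squares
def fitblock(W,crop,k,pts,p0,zb=0):
    # pts: list of (crop pixel, (bx,by,bz))
    obs=[((crop[0]+(p[0]+.5)/k-.5,crop[1]+(p[1]+.5)/k-.5),q) for p,q in pts]
    def res(p):
        c,s=np.cos(p[2]),np.sin(p[2]); o=[]
        for u,q in obs: o+=list(proj(W,[p[0]+c*q[0]-s*q[1],p[1]+s*q[0]+c*q[1],q[2]+zb],True)[0]-u)
        return o
    r=least_squares(res,p0); print(r.x[:2].round(1),np.degrees(r.x[2]).round(2),np.round(r.fun,2))
    return r.x
E
cat > g.py <<'E'
from fitb import *
W=arm.get_image("wrist")
for (u,v) in [(103,293),(340,285),(338,462),(103,472)]:
    print(onz(W,270+u/10,200+v/10,50,True).round(1))
# image right = block +x?: jaw axis yaw -30 ; image right = -x_world rotated => yaw 150
fitblock(W,(270,200),10,[((103,293),(-12,-10,50)),((340,285),(12,-10,50)),((338,462),(12,10,50)),((103,472),(-12,10,50)),((70,125),(-12,-10,0)),((278,120),(12,-10,0))],[546,346,np.radians(150)])
fitblock(W,(270,200),10,[((103,293),(12,-10,50)),((340,285),(-12,-10,50)),((338,462),(-12,10,50)),((103,472),(12,10,50)),((70,125),(12,-10,0)),((278,120),(-12,-10,0))],[546,346,np.radians(-30)])
E
python3 g.py
```

```text
[550.7 331.   50. ]
[530.4 342.1  50. ]
[539.2 359.2  50. ]
[559.9 348.   50. ]
[543.2 340.1] 158.18 [  0.56  15.06   0.89  12.39  -0.72 -23.83  -1.87 -21.3    0.79  12.64
   0.76  10.18]
[545.4 344.8] -28.33 [-0.42  0.11  0.5  -0.04  0.17  0.66 -0.33  0.67 -0.14 -0.62  0.26 -0.84]
```

Request:
play_rows(
  moves=[
    [[-0.006,0.2,-0.1],0.057,-1],
    [[-0.006,0.2,-0.28],0.057,-1],
    [[-0.006,0.2,-0.28],0.057,-1],
    [[-0.006,0.2,-0.28],0.057,-1],
  ],
)

```text
clock: 3.82
position: [546.7, 343.3, 263.2]
ee_rot: [-0.512, 0.859, -0.0, 0.002]
contact_force: [-0.2, 0.5, 0.7]
gripper_width: 85.5
```

```bash
python3 w.py w3.png
```

```text
3.825 [546.7 343.3 263.2] [ 0.81  0.54 -0.12  0.   -0.91 -1.31] 85.5 [-0.2  0.5  0.7] yaw 151.57 tilt 0.19
```

View pics/w3.png

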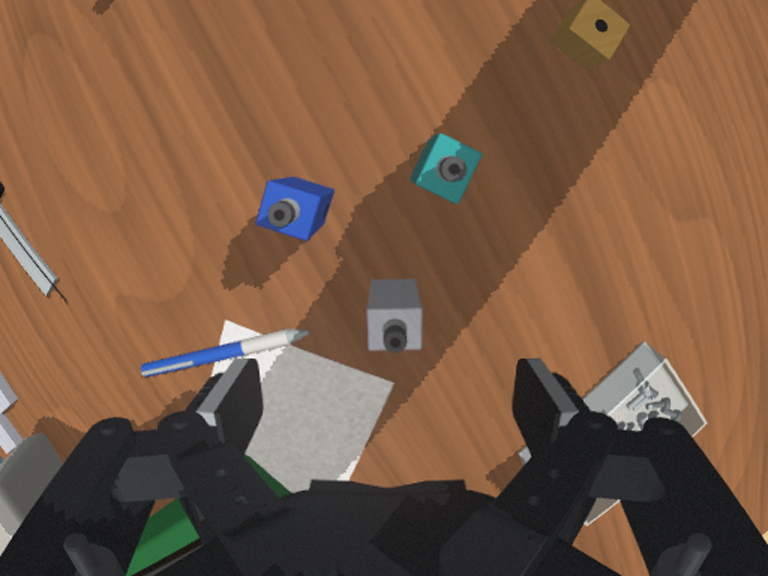

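Request:
play_rows(
  moves=[
    [[-0.005,0.006,-0.04],0,-0.15],
    [[-0.005,0.006,-0.12],0,-0.15],
    [[-0.005,0.006,-0.2],0,-0.15],
    [[-0.005,0.006,-0.237],0,-0.15],
    [[-0.005,0.006,-0.237],0,-0.15],
    [[-0.005,0.006,-0.237],0,1],
    [[-0.005,0.006,-0.237],0,1],
    [[-0.005,0.006,-0.237],0,1],
    [[-0.005,0.006,-0.237],0,1],
    [[-0.005,0.006,-0.237],0,1],
  ],
)

```text
clock: 5.12
position: [545.7, 345.7, 194.4]
ee_rot: [-0.512, 0.859, 0.0, 0.004]
contact_force: [0.4, -0.1, 6.0]
gripper_width: 22.7
```

```bash
python3 w.py w4.png
```

```text
5.125 [545.7 345.7 194.4] [ 0.82  0.62 -0.17  0.   -0.77 -1.31] 22.7 [ 0.4 -0.1  6. ] yaw 151.6 tilt 0.45
```

View pics/w4.png

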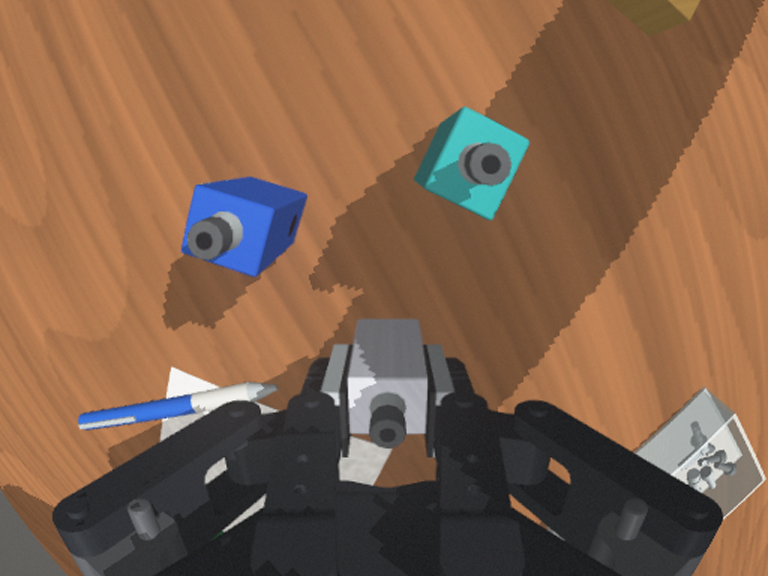

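Request:
play_rows(
  moves=[
    [[0,0,0.15],0,1],
    [[0,0,0.35],0,1],
    [[0,0,0.45],0,1],
    [[0.01,-0.2,0.45],0.3,1],
    [[0.02,-0.4,0.45],0.6,1],
    [[0.03,-0.6,0.45],0.9,1],
    [[0.04,-0.8,0.45],1,1],
    [[0.045,-0.95,0.45],1,1],
    [[0.045,-0.95,0.45],1,1],
    [[0.045,-0.95,0.45],1,1],
  ],
)

```text
clock: 6.42
position: [559.0, 60.7, 329.0]
ee_rot: [0.717, -0.697, -0.002, -0.004]
contact_force: [0.4, 0.5, -0.7]
gripper_width: 23.0
```

```bash
python3 w.py w5.png
```

```text
6.425 [559.   60.7 329. ] [ 0.39  0.35 -0.25 -0.01 -0.97 -0.36] 23.0 [ 0.4  0.5 -0.7] yaw -178.44 tilt 0.44
```

View pics/w5.png

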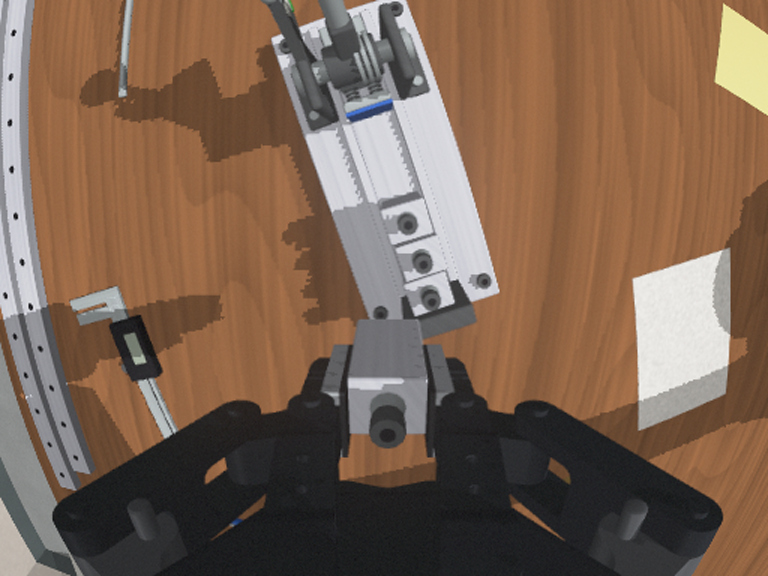

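```bash
cat > g2.py <<'E'
from h import *
W=arm.get_image("wrist"); save(W,"w5a.png",(180,0,340,225),3.2); save(W,"w5b.png",(220,205,300,305),6)
E
python3 g2.py
```

```text
(no output)
```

View pics/w5a.png

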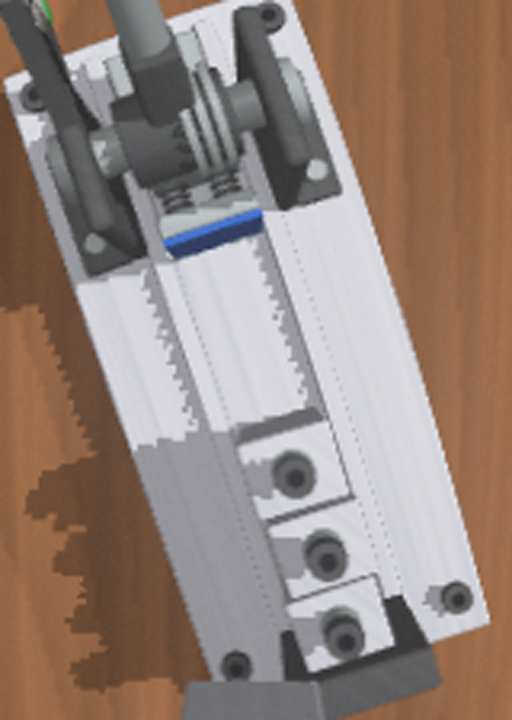

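View pics/w5b.png

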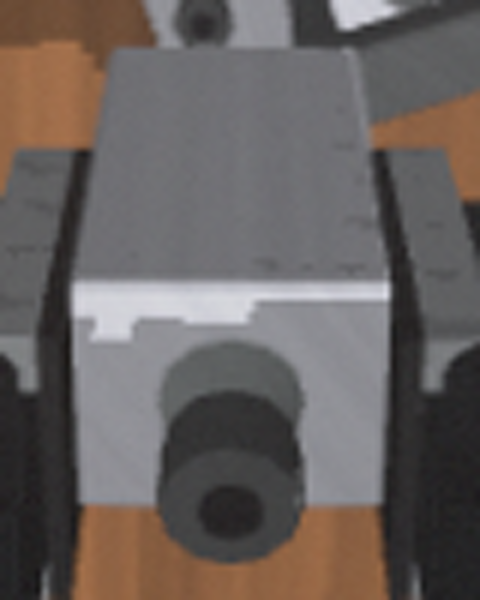

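```bash
cat > g3.py <<'E'
from fitb import *
W=arm.get_image("wrist"); s=arm.read_state(); print(s["position"].round(1))
# jig: image left = +x jig , up = -y
o=(180,0);k=3.2
print("jig"); fitblock(W,o,k,[((5,80),(45,-105,15)),((490,622),(-45,105,15)),((165,243),(13,-31,56)),((262,212),(-13,-31,56))],[562,-8,.35])
yc=lambda q:[(q[0],(12,-10,50)),(q[1],(-12,-10,50)),(q[2],(-12,10,50)),(q[3],(12,10,50))]
for n,q in dict(c=[(238,442),(322,412),(352,493),(268,522)],b=[(270,527),(355,500),(382,574),(288,601)],a=[(288,604),(380,577),(396,655),(306,671)]).items():
    print(n); r=fitblock(W,o,k,yc(q),[550,20,.35],15)
pts=[((72,282),(12,-10,50)),((390,282),(-12,-10,50)),((385,505),(-12,10,50)),((80,505),(12,10,50)),((108,47),(12,-10,0)),((362,47),(-12,-10,0))]
obs=[((220+(p[0]+.5)/6-.5,205+(p[1]+.5)/6-.5),q) for p,q in pts]
def res(p):
    M=R.from_euler("zxy",p[3:]).as_matrix()
    return np.concatenate([proj(W,p[:3]+M@np.array(q),True)[0]-u for u,q in obs])
r=least_squares(res,[559,60,135,0,0,0]); print("held",r.x[:3].round(1),np.degrees(r.x[3:]).round(2),np.round(r.fun,2))
E
python3 g3.py
```

```text
[559.2  61.8 329.1]
jig
[561.5  -9. ] 19.85 [-1.31 -1.46  0.55  0.54 -0.07  0.62  0.59  0.12]
c
[550.4  21. ] 21.89 [-0.93  1.3   1.71  0.26  0.72 -1.33 -1.5  -0.23]
b
[542.3  41.8] 19.13 [-1.16  0.13  1.15 -0.21 -0.53 -0.    0.54  0.1 ]
a
[536.5  61.6] 15.71 [ 0.05 -0.74  0.03  0.81 -0.08 -0.89  0.    0.81]
held [559.4  62.4 131. ] [1.91 0.   0.29] [-0.67  0.12  0.7   0.08  0.03 -0.1  -0.08 -0.12  1.08  0.05 -1.07 -0.04]
```

Request:
play_rows(
  moves=[
    [[-0.004,-0.203,-0.05],0.607,1],
    [[-0.004,-0.203,-0.13],0.607,1],
    [[-0.004,-0.203,-0.13],0.607,1],
    [[-0.004,-0.203,-0.13],0.607,1],
    [[-0.004,-0.203,-0.13],0.607,1],
  ],
)

```text
clock: 7.2
position: [558.4, 1.8, 291.3]
ee_rot: [0.819, -0.574, -0.001, -0.004]
contact_force: [-0.8, -0.7, -0.9]
gripper_width: 23.1
```

```bash
python3 w.py w6.png
```

```text
7.2 [558.4   1.8 291.3] [ 0.29  0.38 -0.31 -0.01 -0.88  0.06] 23.1 [-0.8 -0.7 -0.9] yaw -160.08 tilt 0.49
```

View pics/w6.png

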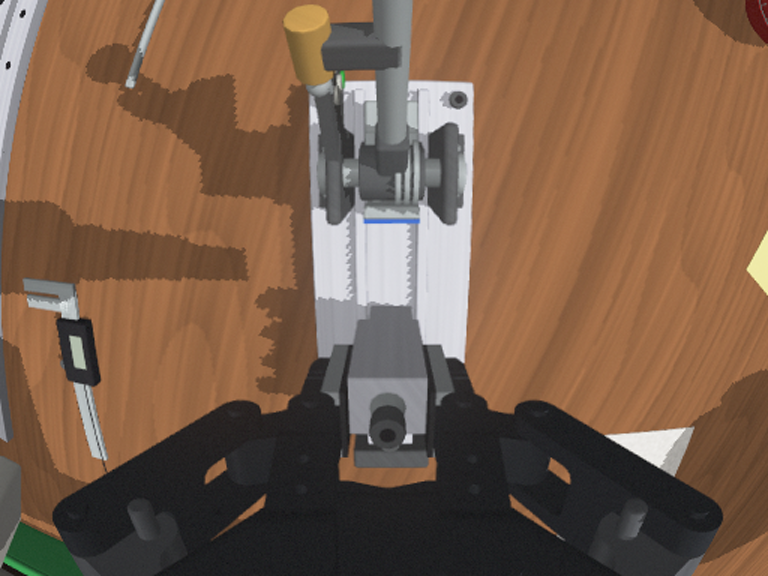

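```bash
cat > g4.py <<'E'
from h import *
W=arm.get_image("wrist"); save(W,"w6a.png",(195,40,325,220),4)
save(W,"w6b.png",(220,195,300,320),5)
E
python3 g4.py
```

```text
(no output)
```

View pics/w6a.png

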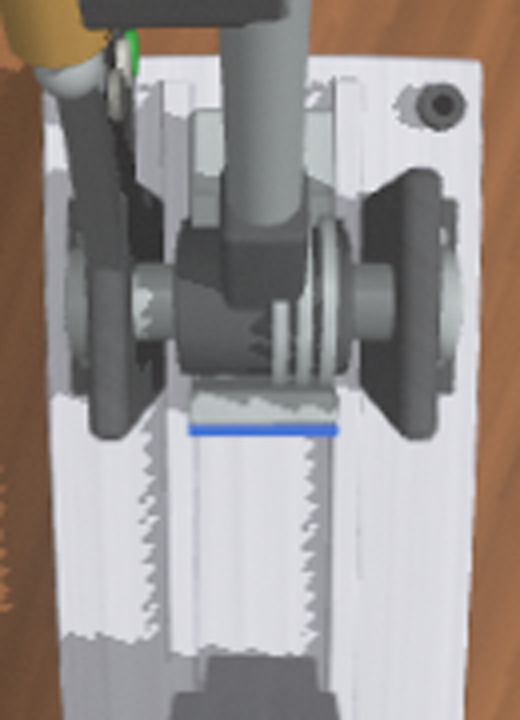

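View pics/w6b.png

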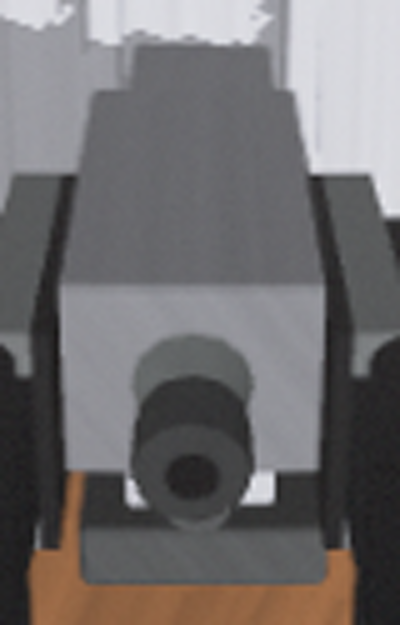

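```bash
cat > g5.py <<'E'
from fitb import *
W=arm.get_image("wrist"); s=arm.read_state(); print(s["position"].round(1))
k=4;o=(195,40)
print("jig");J=fitblock(W,o,k,[((43,62),(45,-105,15)),((482,62),(-45,-105,15)),((188,426),(13,-31,56)),((338,426),(-13,-31,56)),((193,560),(14,0,20)),((333,560),(-14,0,20))][:4],[562,-8,.35])
def tojig(P):
    c,s=np.cos(J[2]),np.sin(J[2]); d=np.array(P)[:2]-J[:2]; return np.array([c*d[0]+s*d[1],-s*d[0]+c*d[1]]).round(2)
for p in [(135,45),(270,45)]: print("c front bottom",tojig(onz(W,220+p[0]/5-.4,195+p[1]/5-.4,15,True)))
for x in (193,333): print("rib",tojig(onz(W,195+x/4,40+560/4,20,True)))
pts=[((60,285),(12,-10,50)),((325,285),(-12,-10,50)),((321,470),(-12,10,50)),((66,470),(12,10,50)),((93,92),(12,-10,0)),((295,92),(-12,-10,0))]
obs=[((220+(p[0]+.5)/5-.5,195+(p[1]+.5)/5-.5),q) for p,q in pts]
def res(p):
    M=R.from_euler("zxy",p[3:]).as_matrix()
    return np.concatenate([proj(W,p[:3]+M@np.array(q),True)[0]-u for u,q in obs])
r=least_squares(res,[559,2,95,.35,0,0]); print("held",r.x[:3].round(1),np.degrees(r.x[3:]).round(2),np.round(r.fun,2),tojig(r.x[:3]),"tcp",tojig(s["position"]))
E
python3 g5.py
```

```text
[558.1   1.4 290.9]
jig
[561.6  -9.8] 19.91 [-0.44 -2.03  0.39 -1.95 -0.11  1.6   0.15  1.63]
c front bottom [11.79 23.35]
c front bottom [-11.63  23.33]
rib [14.1  1. ]
rib [-14.96   0.98]
held [558.2   3.1  92. ] [2.006e+01 3.000e-01 2.000e-02] [-0.45  0.11  0.51  0.04 -0.24 -0.13  0.15 -0.09  0.24  0.07 -0.22 -0.  ] [ 1.22 13.35] tcp [ 0.54 11.76]
```

Request:
play_rows(
  moves=[
    [[-0.0024,-0.0062,-0.05],0,1],
    [[-0.0024,-0.0062,-0.13],0,1],
    [[-0.0024,-0.0062,-0.2],0,1],
    [[-0.0024,-0.0062,-0.24],0,1],
    [[-0.0024,-0.0062,-0.25],0,1],
    [[-0.0024,-0.0062,-0.255],0,1],
    [[-0.0024,-0.0062,-0.26],0,1],
    [[-0.0024,-0.0062,-0.26],0,1],
  ],
)

```text
clock: 8.35
position: [557.5, -0.4, 213.3]
ee_rot: [0.819, -0.574, -0.001, -0.004]
contact_force: [-0.6, -0.3, -0.9]
gripper_width: 23.2
```

```bash
python3 w.py w7.png; python3 - <<'E'
from h import *
save(arm.get_image("side"),"d7.png",(215,150,295,270),5);save(arm.get_image("scene"),"s7.png",(190,130,310,245),6)
E
```

```text
8.35 [ 5.575e+02 -4.000e-01  2.133e+02] [ 0.29  0.48 -0.38 -0.01 -0.7   0.07] 23.2 [-0.6 -0.3 -0.9] yaw -160.09 tilt 0.51
```

View pics/w7.png

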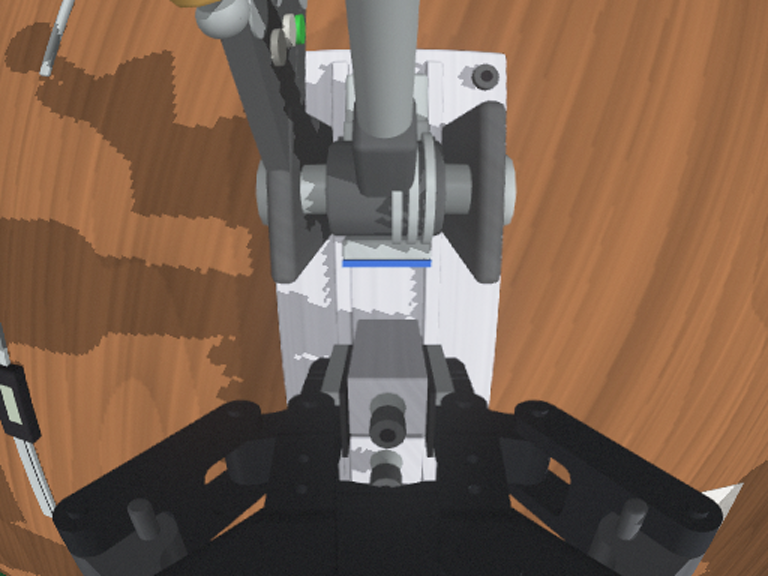

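View pics/s7.png

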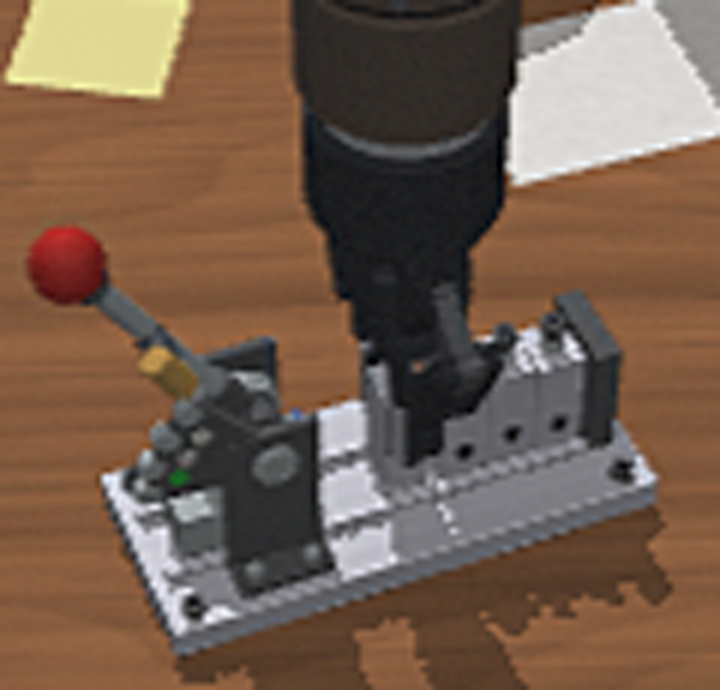

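View pics/d7.png

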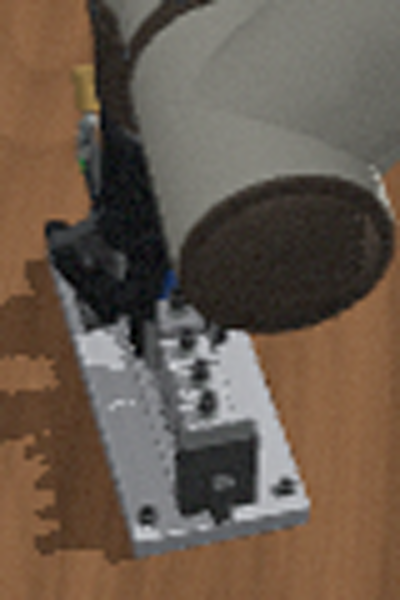

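Request:
play_rows(
  moves=[
    [[0,0,-0.008],0,1],
    [[0,0,-0.013],0,1],
    [[0,0,-0.013],0,1],
    [[0,0,-0.013],0,1],
  ],
)

```text
clock: 9.0
position: [557.5, -0.4, 209.4]
ee_rot: [0.819, -0.574, -0.001, -0.004]
contact_force: [-0.0, 0.3, 1.7]
gripper_width: 23.2
```

Request:
play_rows(
  moves=[
    [[0,0,-0.001],0,0.3],
    [[0,0,-0.001],0,0],
    [[0,0,-0.001],0,-0.15],
    [[0,0,-0.001],0,-0.15],
    [[0,0,-0.001],0,-0.15],
    [[0,0,0.05],0,-0.15],
    [[0,0,0.15],0,-0.15],
    [[0,0,0.3],0,-0.15],
    [[0,0,0.45],0,-0.15],
    [[0,0,0.45],0,-0.15],
  ],
)

```text
clock: 10.25
position: [558.3, -0.3, 349.9]
ee_rot: [0.819, -0.574, 0.003, -0.008]
contact_force: [0.6, -0.3, 0.5]
gripper_width: 49.3
```

```bash
python3 w.py w8.png; python3 - <<'E'
from h import *
save(arm.get_image("wrist"),"w8a.png",(195,100,325,320),3)
E
```

```text
10.25 [ 5.583e+02 -3.000e-01  3.499e+02] [ 0.29  0.32 -0.24 -0.01 -1.    0.06] 49.3 [ 0.6 -0.3  0.5] yaw -160.04 tilt 0.97
```

View pics/w8.png

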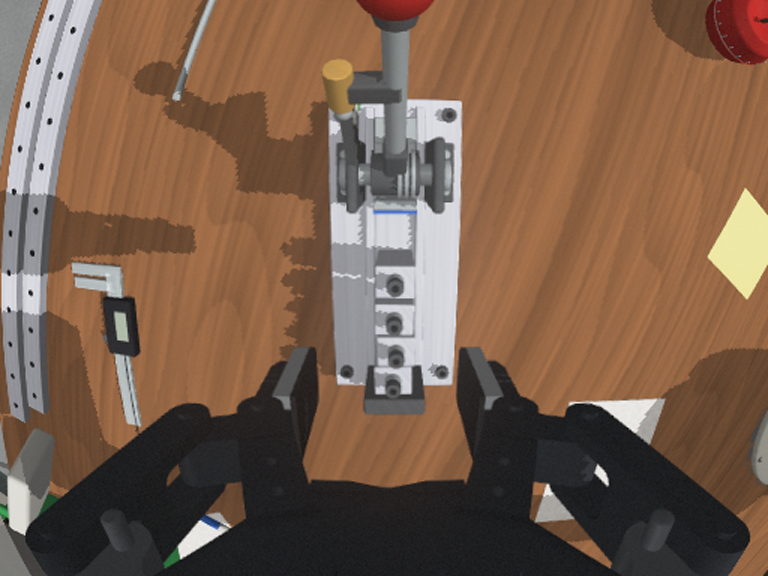

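View pics/w8a.png

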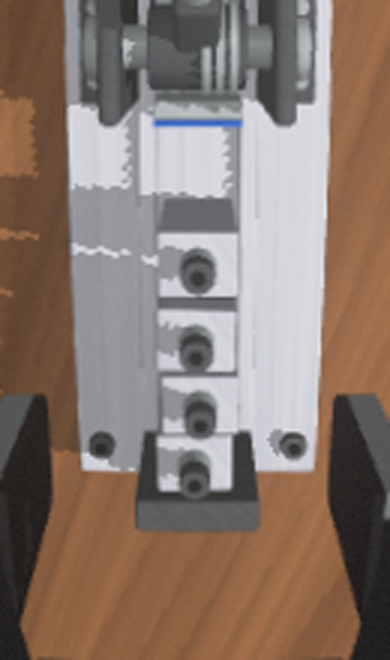

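```bash
cat > g6.py <<'E'
from fitb import *
W=arm.get_image("wrist"); J=np.array([561.6,-9.4,np.radians(19.9)])
c,s=np.cos(J[2]),np.sin(J[2])
def tojig(P): d=np.array(P)[:2]-J[:2]; return np.array([c*d[0]+s*d[1],-s*d[0]+c*d[1]]).round(1)
P=lambda u,v,z: tojig(onz(W,195+(u+.5)/3-.5,100+(v+.5)/3-.5,z,True))
print("pad",P(155,122,56),P(242,122,56))
for v in (233,297,309,372,378,432,437,491): print(v,P(160,v,65),P(237,v,65))
print("plate",P(83,469,15),P(313,469,15))
E
python3 g6.py
```

```text
pad [ 10.8 -31.8] [-14.4 -31.9]
233 [ 9.3 -0.9] [-12.8  -0.9]
297 [ 9.5 18.4] [-13.1  18.4]
309 [ 9.5 22.1] [-13.2  22.1]
372 [ 9.7 42.2] [-13.5  42.1]
378 [ 9.8 44.1] [-13.5  44.1]
432 [10.  62.4] [-13.9  62.3]
437 [10.  64.1] [-13.9  64.1]
491 [10.3 83.6] [-14.3  83.6]
plate [ 41.9 103.4] [-45.8 103.3]
```

Request:
play_rows(
  moves=[
    [[0,0,0.12],0,-0.15],
    [[-0.05,-0.1,0.15],0.2,-0.15],
    [[-0.095,-0.3,0.15],0.4,-0.15],
    [[-0.095,-0.5,0.15],0.6,-0.15],
    [[-0.095,-0.7,0.15],0.8,-0.15],
    [[-0.095,-0.9,0.1],1,-0.15],
    [[-0.095,-0.96,0],1,-0.15],
    [[-0.095,-0.96,0],1,-0.15],
    [[-0.095,-0.96,0],1,-0.15],
  ],
)

```text
clock: 11.52
position: [528.7, -288.2, 344.2]
ee_rot: [0.939, -0.343, -0.003, -0.003]
contact_force: [-0.0, 0.6, 0.6]
gripper_width: 49.2
```

```bash
python3 w.py w9.png
```

```text
11.525 [ 528.7 -288.2  344.2] [-0.23  0.4  -0.13 -0.01 -1.05  1.11] 49.2 [-0.   0.6  0.6] yaw -130.07 tilt 0.51
```

View pics/w9.png

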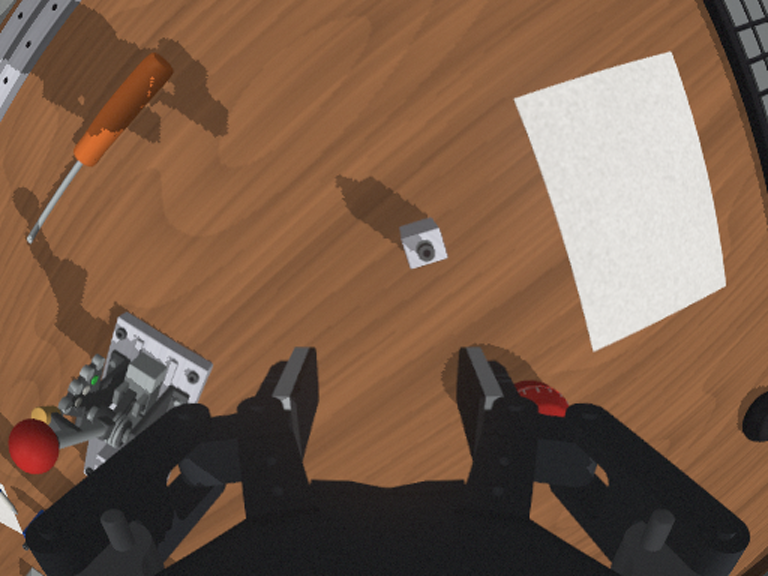

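```bash
python3 - <<'E'
from h import *
save(arm.get_image("wrist"),"w9a.png",(258,138,308,188),10)
E
```

```text
(no output)
```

View pics/w9a.png

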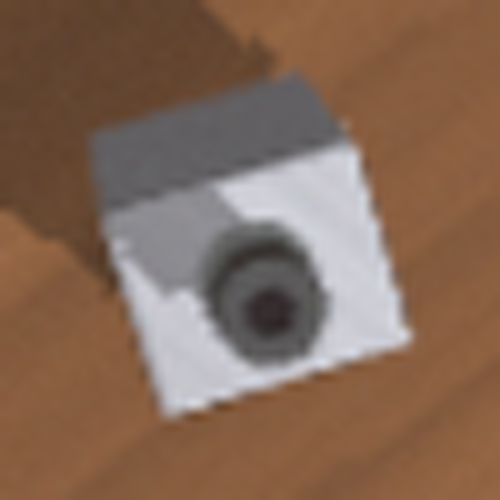

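```bash
cat > g7.py <<'E'
from fitb import *
W=arm.get_image("wrist")
q=[(108,212),(350,145),(412,342),(168,415),(90,135),(298,72)]
for p in q[:4]: print(onz(W,258+p[0]/10-.45,138+p[1]/10-.45,50,True).round(1))
B=[(12,-10,50),(-12,-10,50),(-12,10,50),(12,10,50),(12,-10,0),(-12,-10,0)]
fitblock(W,(258,138),10,list(zip(q,B)),[530,-312,np.radians(65)])
print(proj(W,[[530,-312,50],[547,-288,50]],True))
E
python3 g7.py
```

```text
[ 542.5 -309.8   50. ]
[ 533.3 -330.5   50. ]
[ 515.5 -323.5   50. ]
[ 524.5 -302.    50. ]
[ 528.9 -316.3] 67.37 [-0.79  0.28  0.54 -0.71  0.32  0.34 -0.4   0.58 -0.19 -0.15  0.59 -0.37]
[[278.97892727 167.65484285]
 [246.63122423 170.21038313]]
```

Request:
play_rows(
  moves=[
    [[0.001,-0.094,-0.1],0.58,-0.15],
    [[0.001,-0.094,-0.27],0.58,-0.15],
    [[0.001,-0.094,-0.27],0.58,-0.15],
    [[0.001,-0.094,-0.27],0.58,-0.15],
    [[0.001,-0.094,-0.27],0.58,-0.15],
  ],
)

```text
clock: 12.3
position: [530.1, -315.7, 267.3]
ee_rot: [0.981, -0.196, 0.0, -0.003]
contact_force: [-0.6, 0.9, 0.2]
gripper_width: 49.1
```

```bash
python3 w.py w10.png; python3 - <<'E'
from h import *
save(arm.get_image("wrist"),"w10a.png",(230,170,300,240),8)
E
```

```text
12.3 [ 530.1 -315.7  267.3] [-0.28  0.5  -0.18 -0.01 -0.89  1.46] 49.1 [-0.6  0.9  0.2] yaw -112.59 tilt 0.33
```

View pics/w10a.png

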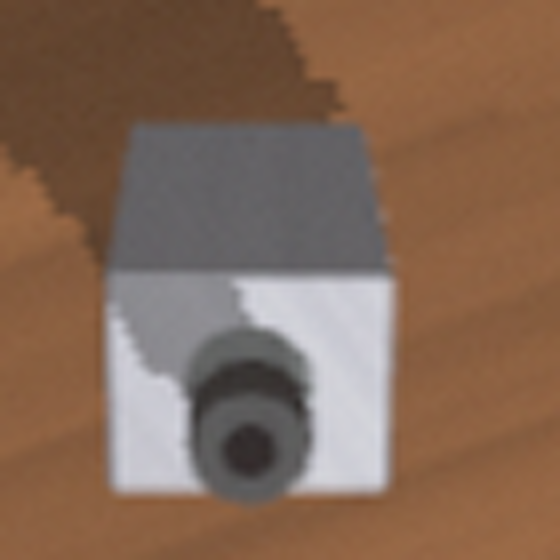

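```bash
cat > g8.py <<'E'
from fitb import *
W=arm.get_image("wrist"); print(arm.read_state()["position"].round(1))
q=[(107,270),(393,274),(389,493),(113,490),(133,122),(362,124)]
B=[(12,-10,50),(-12,-10,50),(-12,10,50),(12,10,50),(12,-10,0),(-12,-10,0)]
fitblock(W,(230,170),8,list(zip(q,B)),[530,-312,np.radians(65)])
E
python3 g8.py
```

```text
[ 529.5 -315.7  266.2]
[ 528.5 -316.6] 67.25 [-0.34  0.21  0.45 -0.16  0.2   0.38 -0.64  0.63 -0.16 -0.51  0.55 -0.65]
```

Request:
play_rows(
  moves=[
    [[-0.003,-0.003,-0.06],0,-0.15],
    [[-0.003,-0.003,-0.14],0,-0.15],
    [[-0.003,-0.003,-0.21],0,-0.15],
    [[-0.003,-0.003,-0.247],0,-0.15],
    [[-0.003,-0.003,-0.247],0,-0.15],
    [[-0.003,-0.003,-0.247],0,1],
    [[-0.003,-0.003,-0.247],0,1],
    [[-0.003,-0.003,-0.247],0,1],
    [[-0.003,-0.003,-0.247],0,1],
    [[-0.003,-0.003,-0.247],0,1],
  ],
)

```text
clock: 13.7
position: [529.2, -316.7, 193.4]
ee_rot: [0.981, -0.196, 0.0, -0.003]
contact_force: [-0.1, 0.9, 5.8]
gripper_width: 23.2
```

```bash
python3 w.py w11.png
```

```text
13.7 [ 529.2 -316.7  193.4] [-0.28  0.59 -0.25 -0.01 -0.74  1.46] 23.2 [-0.1  0.9  5.8] yaw -112.57 tilt 0.32
```

View pics/w11.png

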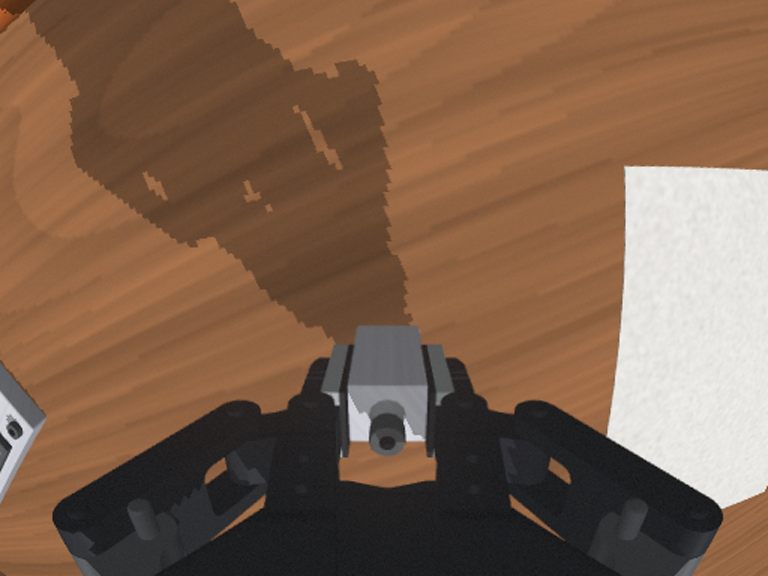

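Request:
play_rows(
  moves=[
    [[0,0,0.15],0,1],
    [[0,0,0.35],0,1],
    [[0,0,0.55],0,1],
    [[0,0.05,0.7],-0.2,1],
    [[0,0.2,0.7],-0.5,1],
    [[0,0.4,0.7],-0.8,1],
    [[0.02,0.6,0.7],-1,1],
    [[0.05,0.8,0.7],-1,1],
    [[0.12,0.97,0.65],-1,1],
    [[0.12,0.98,0.55],-1,1],
    [[0.12,0.98,0.45],-1,1],
    [[0.12,0.98,0.45],-1,1],
  ],
)

```text
clock: 15.25
position: [564.2, -22.7, 325.5]
ee_rot: [0.897, -0.443, -0.002, -0.0]
contact_force: [0.3, 0.2, 0.1]
gripper_width: 23.2
```

```bash
python3 w.py w12.png
```

```text
15.25 [564.2 -22.7 325.5] [ 0.25  0.35 -0.25 -0.   -0.97  0.41] 23.2 [0.3 0.2 0.1] yaw -142.58 tilt 0.22
```

View pics/w12.png

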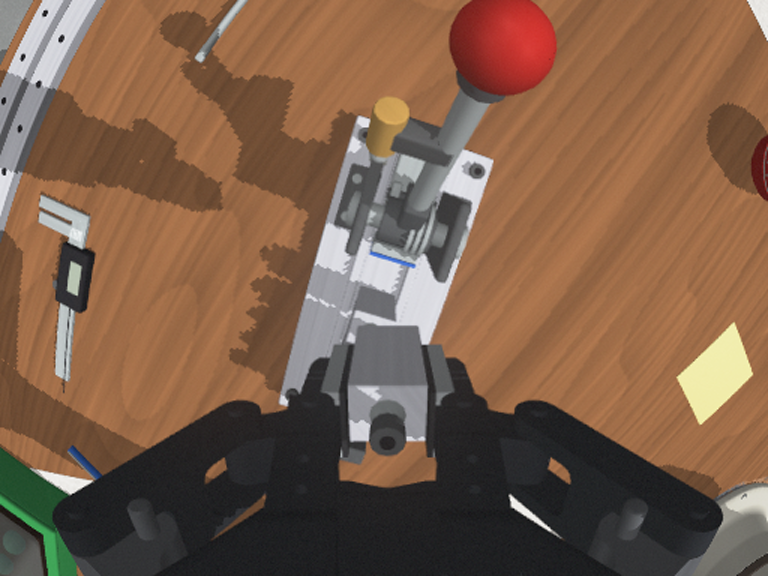

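Request:
play_rows(
  moves=[
    [[0.004,0.002,-0.05],-0.3,1],
    [[0.004,0.002,-0.117],-0.58,1],
    [[0.004,0.002,-0.117],-0.58,1],
    [[0.004,0.002,-0.117],-0.58,1],
    [[0.004,0.002,-0.117],-0.58,1],
  ],
)

```text
clock: 15.92
position: [566.5, -22.3, 293.9]
ee_rot: [0.82, -0.573, 0.001, -0.002]
contact_force: [-0.5, -0.3, -0.7]
gripper_width: 23.0
```

```bash
python3 w.py w13.png; python3 - <<'E'
from h import *
W=arm.get_image("wrist"); save(W,"w13a.png",(195,40,325,220),4)
save(W,"w13b.png",(220,195,300,320),5)
E
```

```text
15.925 [566.5 -22.3 293.9] [ 0.25  0.39 -0.29 -0.   -0.89  0.11] 23.0 [-0.5 -0.3 -0.7] yaw -159.89 tilt 0.31
```

View pics/w13a.png

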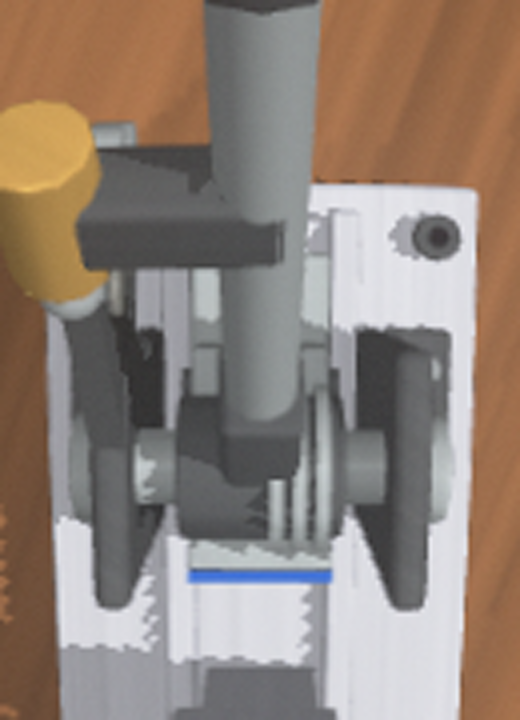

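View pics/w13b.png

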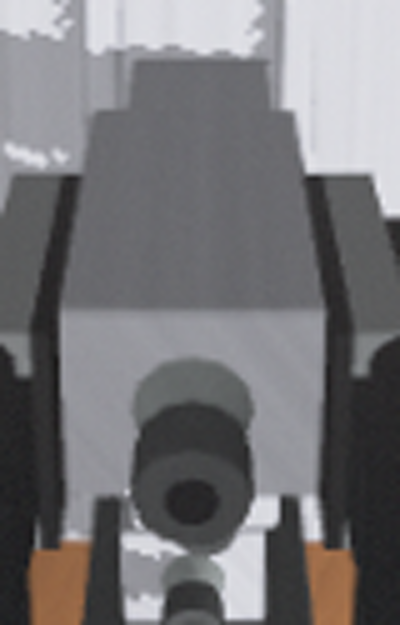

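```bash
cat > g9.py <<'E'
from fitb import *
W=arm.get_image("wrist"); s=arm.read_state(); print(s["position"].round(1))
J=fitblock(W,(195,40),4,[((476,190),(-45,-105,15)),((188,572),(13,-31,56)),((332,572),(-13,-31,56))],[562,-8,.35])
J=np.array([561.6,-9.4,np.radians(19.9)])
def tojig(P):
    c,s=np.cos(J[2]),np.sin(J[2]); d=np.array(P)[:2]-J[:2]; return np.array([c*d[0]+s*d[1],-s*d[0]+c*d[1]]).round(2)
for p in [(133,60),(269,60)]: print("d front bottom",tojig(onz(W,220+p[0]/5-.4,195+p[1]/5-.4,15,True)))
for x in (188,332): print("pad",tojig(onz(W,195+x/4,40+572/4,56,True)))
pts=[((62,310),(12,-10,50)),((326,310),(-12,-10,50)),((320,497),(-12,10,50)),((68,497),(12,10,50)),((93,110),(12,-10,0)),((295,110),(-12,-10,0))]
obs=[((220+(p[0]+.5)/5-.5,195+(p[1]+.5)/5-.5),q) for p,q in pts]
def res(p):
    M=R.from_euler("zxy",p[3:]).as_matrix()
    return np.concatenate([proj(W,p[:3]+M@np.array(q),True)[0]-u for u,q in obs])
r=least_squares(res,[559,2,95,.35,0,0]); print("held",r.x[:3].round(1),np.degrees(r.x[3:]).round(2),np.round(r.fun,2),tojig(r.x[:3]),"tcp",tojig(s["position"]))
E
python3 g9.py
```

```text
[566.3 -22.2 293.1]
[562.4 -10. ] 19.41 [ 1.18 -1.9  -0.61  0.62 -0.32  1.05]
d front bottom [11.58 -0.26]
d front bottom [-12.31  -0.35]
pad [ 12.55 -32.13]
pad [-13.23 -32.22]
held [566.1 -20.1  96. ] [20.06 -0.03 -0.23] [-0.72  0.37  0.72  0.36  0.19 -0.53 -0.2  -0.52  0.13  0.15 -0.13  0.15] [  0.61 -11.59] tcp [  0.04 -13.64]
```

Request:
play_rows(
  moves=[
    [[-0.0026,-0.0027,-0.05],0,1],
    [[-0.0026,-0.0027,-0.12],0,1],
    [[-0.0026,-0.0027,-0.18],0,1],
    [[-0.0026,-0.0027,-0.22],0,1],
    [[-0.0026,-0.0027,-0.24],0,1],
    [[-0.0026,-0.0027,-0.255],0,1],
    [[-0.0026,-0.0027,-0.265],0,1],
    [[-0.0026,-0.0027,-0.267],0,1],
  ],
)

```text
clock: 17.08
position: [565.6, -23.0, 213.2]
ee_rot: [0.82, -0.573, 0.001, -0.002]
contact_force: [-0.2, 1.4, -0.3]
gripper_width: 23.2
```

```bash
python3 w.py w14.png; python3 - <<'E'
from h import *
save(arm.get_image("scene"),"s14.png",(190,130,310,245),6)
E
```

```text
17.075 [565.6 -23.  213.2] [ 0.25  0.49 -0.37 -0.   -0.7   0.11] 23.2 [-0.2  1.4 -0.3] yaw -159.93 tilt 0.27
```

View pics/w14.png

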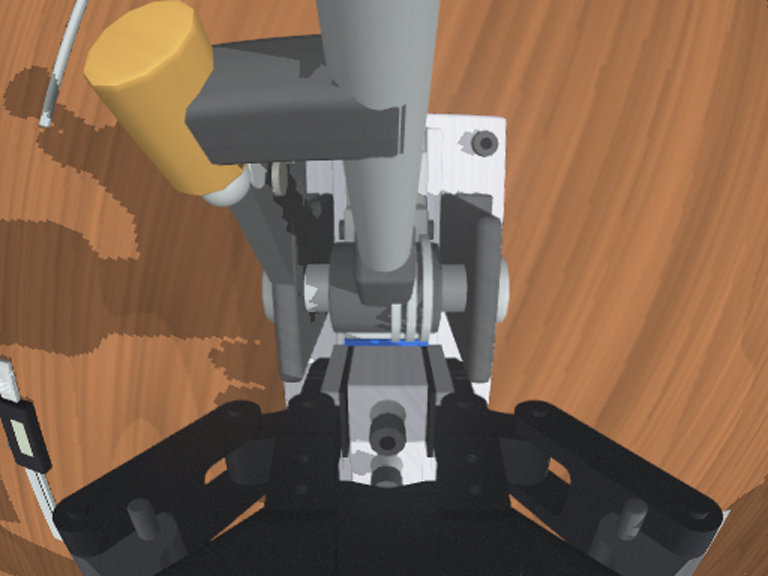

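View pics/s14.png

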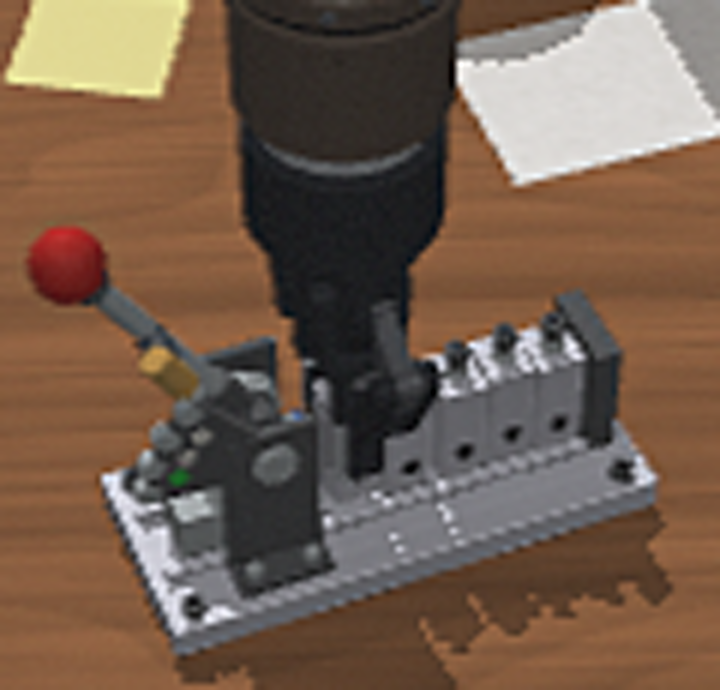

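Request:
play_rows(
  moves=[
    [[0,0,-0.009],0,1],
    [[0,0,-0.016],0,1],
    [[0,0,-0.016],0,1],
    [[0,0,-0.016],0,1],
  ],
)

```text
clock: 17.68
position: [565.6, -23.0, 208.5]
ee_rot: [0.82, -0.573, 0.001, -0.002]
contact_force: [0.5, -0.5, -0.7]
gripper_width: 23.5
```

Request:
play_rows(
  moves=[
    [[0,0,-0.003],0,1],
    [[0,0,-0.003],0,1],
    [[0,0,-0.003],0,1],
  ],
)

```text
clock: 18.05
position: [565.6, -23.0, 208.4]
ee_rot: [0.82, -0.573, 0.001, -0.002]
contact_force: [-2.6, 0.4, 5.7]
gripper_width: 23.1
```

Contact with the floor (5.7 N up). Releasing.

Request:
play_rows(
  moves=[
    [[0,0,0.001],0,0.3],
    [[0,0,0.001],0,0],
    [[0,0,0.001],0,-0.15],
    [[0,0,0.001],0,-0.15],
    [[0,0,0.001],0,-0.15],
    [[0,0,0.05],0,-0.15],
    [[0,0,0.15],0,-0.15],
    [[0,0,0.3],0,-0.15],
    [[0,0,0.45],0,-0.15],
    [[0,0,0.55],0,-0.15],
    [[0,0,0.55],0,-0.15],
    [[0,0,0.55],0,-0.15],
  ],
)

```text
clock: 19.55
position: [565.1, -23.1, 373.4]
ee_rot: [0.82, -0.573, 0.001, -0.002]
contact_force: [-0.2, 0.4, -0.5]
gripper_width: 49.2
```

```bash
python3 w.py w15.png; python3 - <<'E'
from h import *
save(arm.get_image("wrist"),"w15a.png",(195,60,325,300),2.5)
S=arm.get_image("scene"); save(S,"s15.png",(190,130,310,245),6)
print(arm.look_for("ball",S)); W=arm.get_image("wrist"); print(arm.look_for("ball",W))
E
```

```text
19.55 [565.1 -23.1 373.4] [ 0.25  0.31 -0.19 -0.   -1.07  0.11] 49.2 [-0.2  0.4 -0.5] yaw -159.92 tilt 0.28
[{'centre': [604.7, -97.2, 148.6], 'conf': 0.77}, {'centre': [547.7, 43.2, 60.5], 'conf': 0.6}]
[{'centre': [597.3, -108.4, 158.1], 'conf': 0.65}]
```

View pics/w15.png

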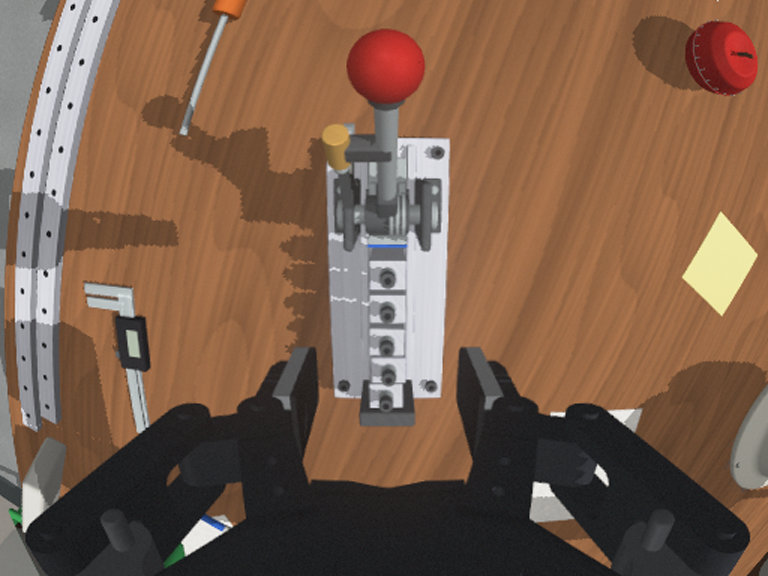

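View pics/w15a.png

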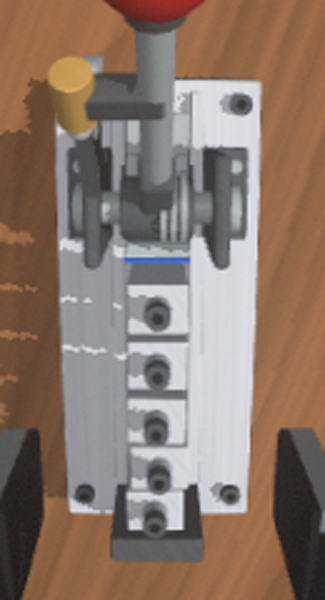

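View pics/s15.png

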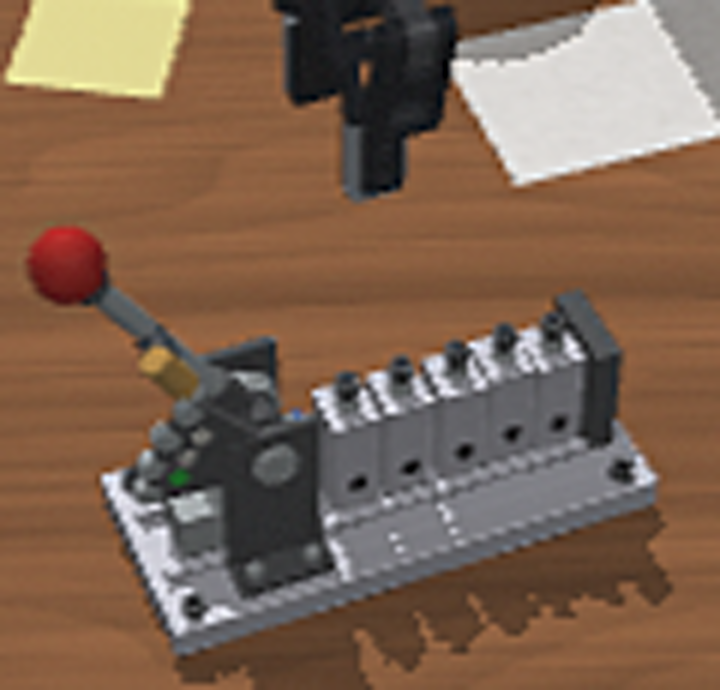

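```bash
cat > g10.py <<'E'
from h import *
W=arm.get_image("wrist"); print(onz(W,386.3/1.5-.2,66.5/1.5-.2,181,True).round(1)); print(proj(W,[[602.9,-123.6,181]],True)*1.5)
p=W["pixels"].astype(int); m=(p[...,0]>120)&(p[...,1]<70)&(p[...,2]<80); n,l,st,ce=cv2.connectedComponentsWithStats(m.astype(np.uint8))
for i in range(1,n):
    if st[i,4]>200: print(st[i],ce[i],onz(W,*ce[i],181,True).round(1))
S=arm.get_image("scene"); p=S["pixels"].astype(int); m=(p[...,0]>100)&(p[...,1]<70)&(p[...,2]<80); n,l,st,ce=cv2.connectedComponentsWithStats(m.astype(np.uint8))
for i in range(1,n):
    if st[i,4]>60: print(st[i],ce[i],onz(S,*ce[i],181).round(1))
E
python3 g10.py
```

```text
[ 602.8 -122.7  181. ]
[[386.63997289  63.92781921]]
[474  15  31  48 996] [489.27108434  36.78915663] [ 466.9 -200.3  181. ]
[ 233   19   51   48 1837] [258.97387044  42.1273816 ] [ 602.4 -124.1  181. ]
[132 142  23  22 326] [142.44478528 151.55828221] [ 530.  -253.5  181. ]
[194 168  14  10 101] [200.55445545 172.45544554] [ 601.9 -122.8  181. ]
[139 274  49  11 134] [162.23134328 282.2238806 ] [ 869.8 -180.   181. ]
```

Request:
play_rows(
  moves=[
    [[0,0,0.1],0,-0.3],
    [[0.06,-0.16,0.11],0,-0.3],
    [[0.125,-0.334,0.11],0,-0.3],
    [[0.125,-0.334,0.11],0,-0.3],
    [[0.125,-0.334,0.11],0,-0.3],
  ],
)

```text
clock: 20.58
position: [603.1, -123.3, 405.3]
ee_rot: [0.819, -0.573, 0.0, -0.002]
contact_force: [0.1, 0.4, 0.3]
gripper_width: 55.3
```

```bash
python3 w.py w16.png
```

```text
20.575 [ 603.1 -123.3  405.3] [ 0.06  0.37 -0.02 -0.   -1.18  0.29] 55.3 [0.1 0.4 0.3] yaw -159.95 tilt 0.18
```

View pics/w16.png

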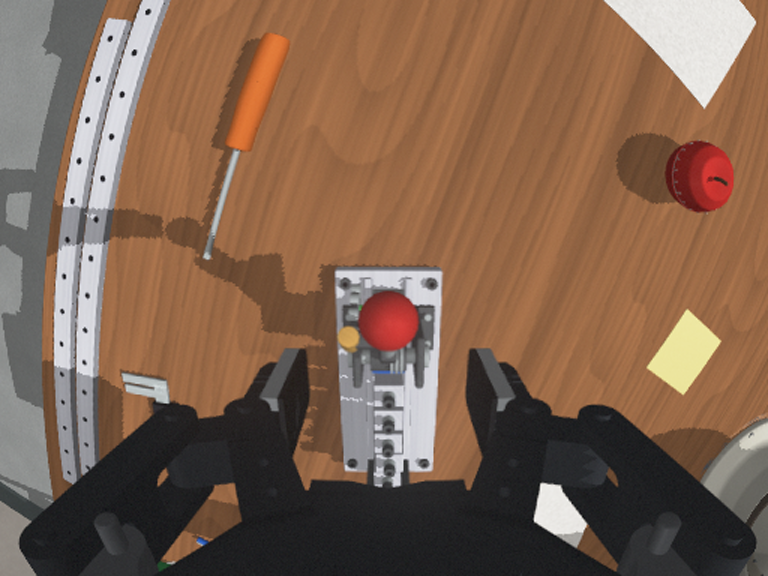

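Request:
play_rows(
  moves=[
    [[0,0,-0.1],0,-0.3],
    [[0,0,-0.18],0,-0.3],
    [[0,0,-0.23],0,-0.3],
    [[0,0,-0.23],0,-0.3],
    [[0,0,-0.23],0,1],
    [[0,0,-0.23],0,1],
    [[0,0,-0.23],0,1],
    [[0,0,-0.23],0,1],
    [[0,0,-0.23],0,1],
  ],
)

```text
clock: 21.75
position: [602.8, -123.1, 337.9]
ee_rot: [0.82, -0.573, 0.001, -0.001]
contact_force: [-2.8, -1.9, 6.0]
gripper_width: 25.1
```

```bash
python3 w.py w17.png; python3 - <<'E'
from h import *
S=arm.get_image("scene"); save(S,"s17.png",(170,110,310,245),5)
E
```

```text
21.75 [ 602.8 -123.1  337.9] [ 0.06  0.42 -0.11 -0.   -1.04  0.29] 25.1 [-2.8 -1.9  6. ] yaw -159.88 tilt 0.2
```

View pics/w17.png

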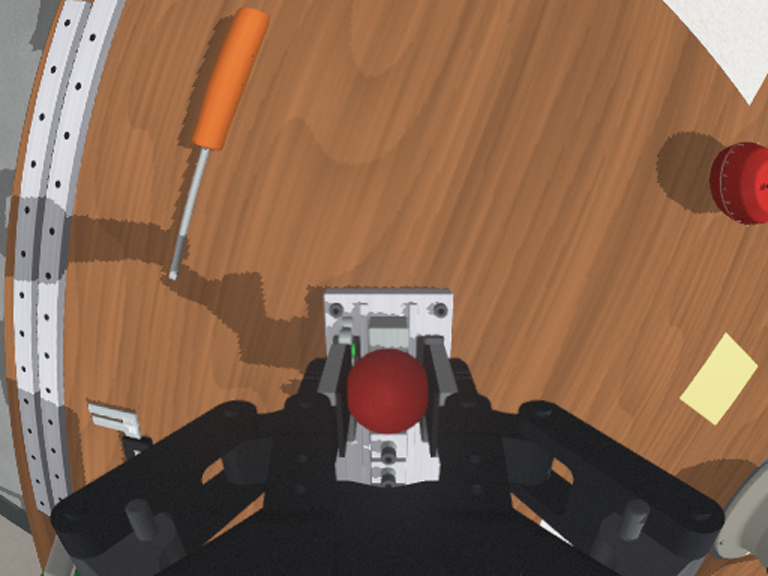

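View pics/s17.png

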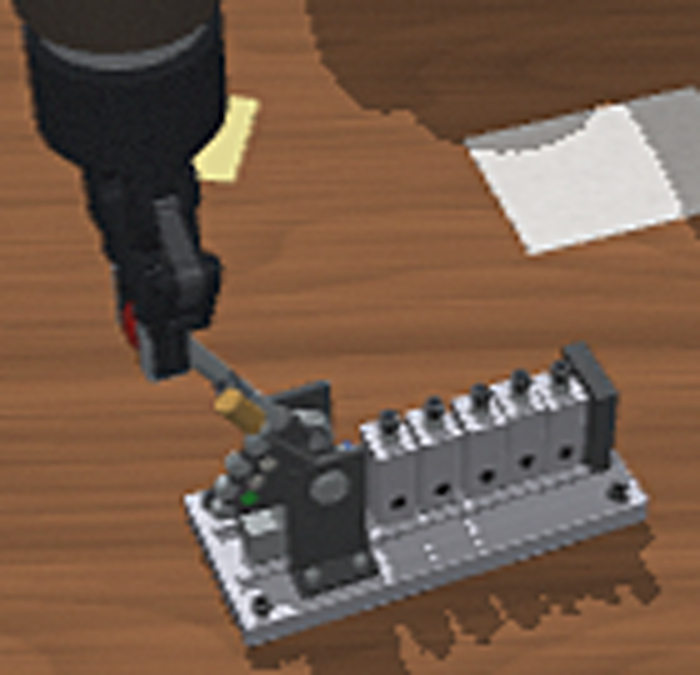

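Request:
play_rows(
  moves=[
    [[0.006,-0.016,-0.012],0,1],
    [[0.012,-0.032,-0.024],0,1],
    [[0.017,-0.047,-0.038],0,1],
    [[0.022,-0.062,-0.051],0,1],
    [[0.027,-0.075,-0.066],0,1],
    [[0.032,-0.089,-0.081],0,1],
    [[0.036,-0.101,-0.098],0,1],
    [[0.041,-0.113,-0.114],0,1],
    [[0.045,-0.123,-0.132],0,1],
    [[0.048,-0.134,-0.149],0,1],
    [[0.048,-0.134,-0.149],0,1],
  ],
)

```text
clock: 23.22
position: [617.8, -165.4, 295.8]
ee_rot: [0.819, -0.574, 0.003, -0.001]
contact_force: [-0.5, -7.2, 6.9]
gripper_width: 25.1
```

```bash
python3 w.py w18.png; python3 - <<'E'
from h import *
S=arm.get_image("scene"); save(S,"s18.png",(170,110,310,245),5)
E
```

```text
23.225 [ 617.8 -165.4  295.8] [-0.01  0.5  -0.1   0.   -0.97  0.36] 25.1 [-0.5 -7.2  6.9] yaw -160.06 tilt 0.42
```

View pics/w18.png

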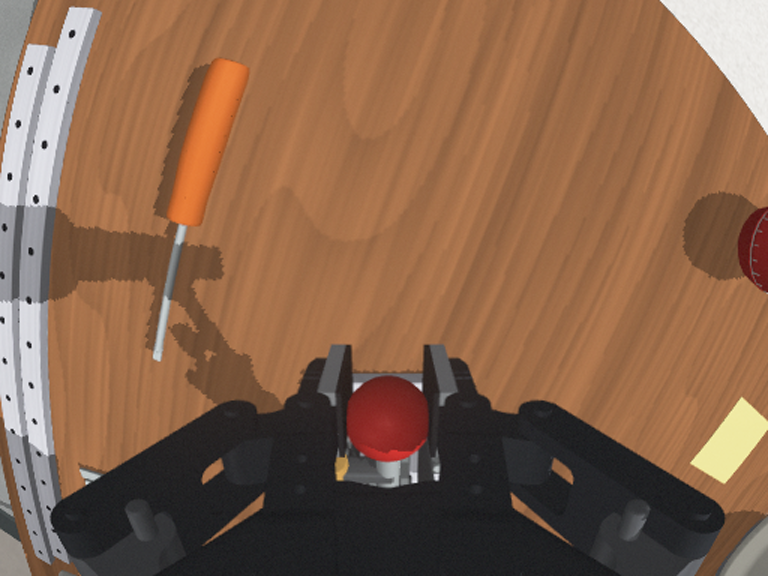

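View pics/s18.png

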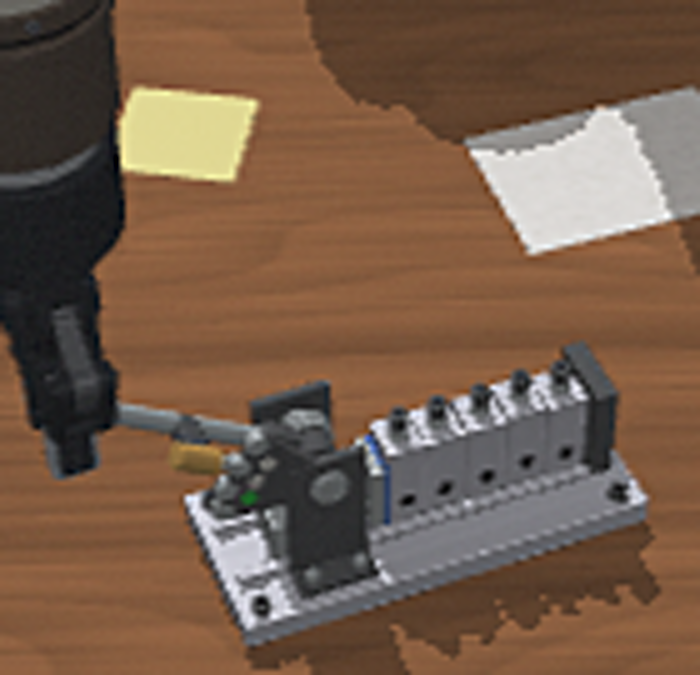

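```bash
cat > ball.py <<'E'
from h import *
from scipy.optimize import minimize_scalar
J=np.array([561.6,-9.4,np.radians(19.9)])
def ballw(th,L=125):
    y=-55-L*np.cos(1.01-th); z=75+L*np.sin(1.01-th); return np.array([J[0]-np.sin(J[2])*y,J[1]+np.cos(J[2])*y,z])
def run():
    s=arm.read_state(); W=arm.get_image("wrist")
    p=W["pixels"].astype(int); m=((p[...,0]>70)&(p[...,1]<45)&(p[...,2]<60)).astype(np.uint8); m[:, :225]=0; m[:,290:]=0
    n,l,st,ce=cv2.connectedComponentsWithStats(m); i=1+np.argmax(st[1:,4]); c=st[i]
    cnt=max(cv2.findContours((l==i).astype(np.uint8),0,1)[0],key=cv2.contourArea); (u,v),rad=cv2.minEnclosingCircle(cnt)
    best=min(np.linspace(-.1,1,1101),key=lambda t: abs(proj(W,ballw(t),True)[0,1]-v))
    b=ballw(best); g=s["position"]+R.from_quat(s["ee_rot"]).as_matrix()@[0,0,155]
    d=b-g; print("clock",s["clock"],"ball px",(round(u,1),round(v,1)),"r",round(rad,1),"theta",round(best,3),"ball",b.round(1),"grasp",g.round(1),"ball-grasp: x %.1f outward %.1f up %.1f"%(d[0]*np.cos(J[2])+d[1]*np.sin(J[2]),d[0]*np.sin(J[2])-d[1]*np.cos(J[2]),d[2]),"F",s["contact_force"].round(1),"uerr",proj(W,b,True)[0]-[u,v])
run()
E
python3 ball.py
```

```text
clock 23.325 ball px (257.9, 278.8) r 28.8 theta 0.432 ball [ 616.  -159.6  143.3] grasp [ 618.8 -165.7  140.8] ball-grasp: x -0.6 outward -6.7 up 2.5 F [-0.3 -6.5  7.1] uerr [ 1.01581255 -0.07729984]
```

Request:
play_rows(
  moves=[
    [[0,0,0],0,1],
    [[0,0,0],0,1],
    [[0,0,0],0,1],
    [[0,0,0],0,1],
  ],
)

```text
clock: 23.88
position: [617.7, -165.4, 296.0]
ee_rot: [0.819, -0.574, 0.003, -0.001]
contact_force: [-0.9, -0.1, 5.3]
gripper_width: 25.0
```

```bash
python3 ball.py
```

```text
clock 23.875 ball px (258.0, 279.1) r 28.9 theta 0.43 ball [ 615.9 -159.4  143.5] grasp [ 618.8 -165.7  141. ] ball-grasp: x -0.6 outward -6.9 up 2.5 F [-0.9 -0.1  5.3] uerr [ 0.86152326 -0.09048966]
```

Request:
play_rows(
  moves=[
    [[0.003,-0.008,-0.017],0,1],
    [[0.005,-0.014,-0.033],0,1],
    [[0.007,-0.02,-0.05],0,1],
    [[0.009,-0.025,-0.067],0,1],
    [[0.011,-0.03,-0.083],0,1],
    [[0.0125,-0.0345,-0.103],0,1],
    [[0.0135,-0.0375,-0.123],0,1],
    [[0.0135,-0.0375,-0.123],0,1],
  ],
)

```text
clock: 24.92
position: [626.7, -185.0, 268.5]
ee_rot: [0.82, -0.572, 0.018, -0.001]
contact_force: [5.1, -32.7, 18.4]
gripper_width: 0.0
```

```bash
python3 ball.py;  python3 - <<'E'
from h import *
S=arm.get_image("scene"); save(S,"s19.png",(170,110,310,245),5)
save(arm.get_image("wrist"),"w19.png",(150,180,370,384),3)
E
```

```text
clock 24.925 ball px (257.0, 314.5) r 10.3 theta 0.602 ball [ 619.4 -169.   124.6] grasp [ 631.3 -187.9  113.6] ball-grasp: x -4.8 outward -21.8 up 11.0 F [  5.1 -32.7  18.4] uerr [ 9.98053332 -0.10339343]
```

View pics/s19.png

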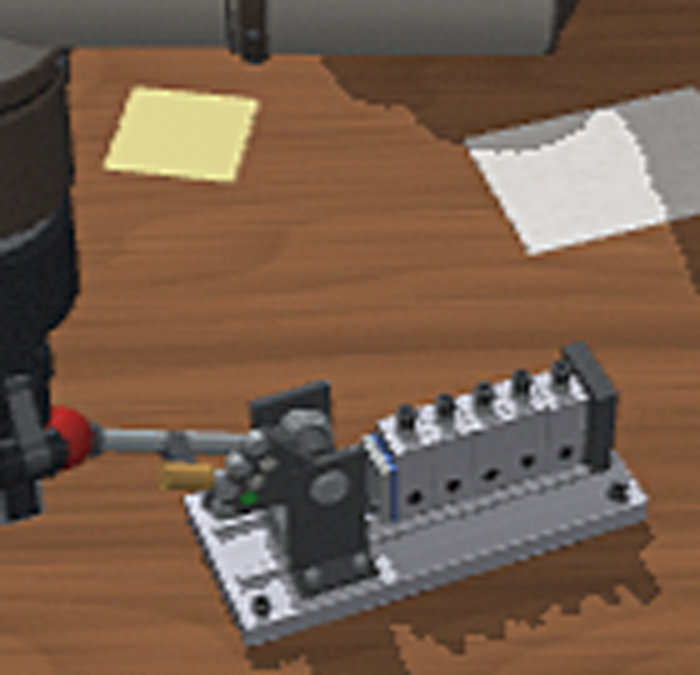

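View pics/w19.png

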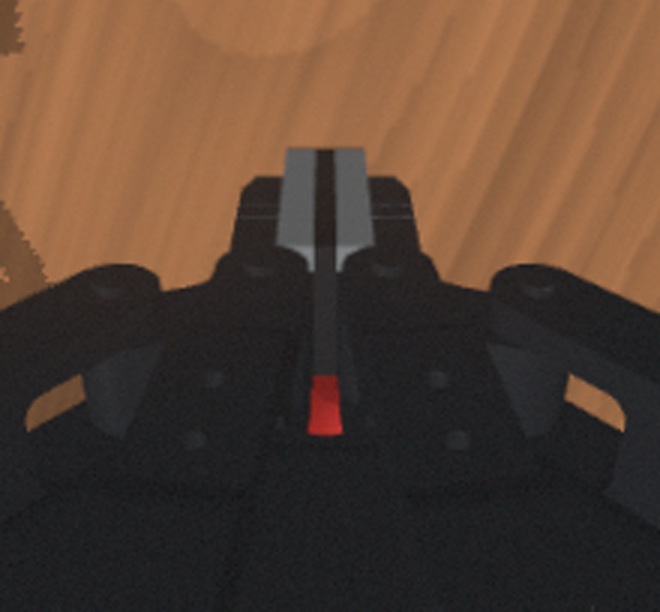

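Request:
play_rows(
  moves=[
    [[0.02,-0.055,0],0,1],
    [[0.05,-0.14,0.0],0,1],
    [[0.08,-0.22,0.0],0,1],
    [[0.08,-0.22,0.1],0,1],
    [[0.08,-0.22,0.3],0,1],
    [[0.08,-0.22,0.45],0,1],
    [[0.08,-0.22,0.45],0,1],
  ],
)

```text
clock: 25.95
position: [651.7, -250.9, 408.4]
ee_rot: [0.821, -0.57, 0.023, -0.003]
contact_force: [0.1, 0.4, -0.4]
gripper_width: -0.0
```

```bash
python3 w.py w20.png; python3 - <<'E'
from h import *
S=arm.get_image("scene"); save(S,"s20.png",(170,110,310,245),5)
save(arm.get_image("side"),"d20.png",(205,130,295,270),4)
E
```

```text
25.95 [ 651.7 -250.9  408.4] [-0.13  0.5   0.2   0.02 -1.22  0.49] -0.0 [ 0.1  0.4 -0.4] yaw -159.52 tilt 2.67
```

View pics/s20.png

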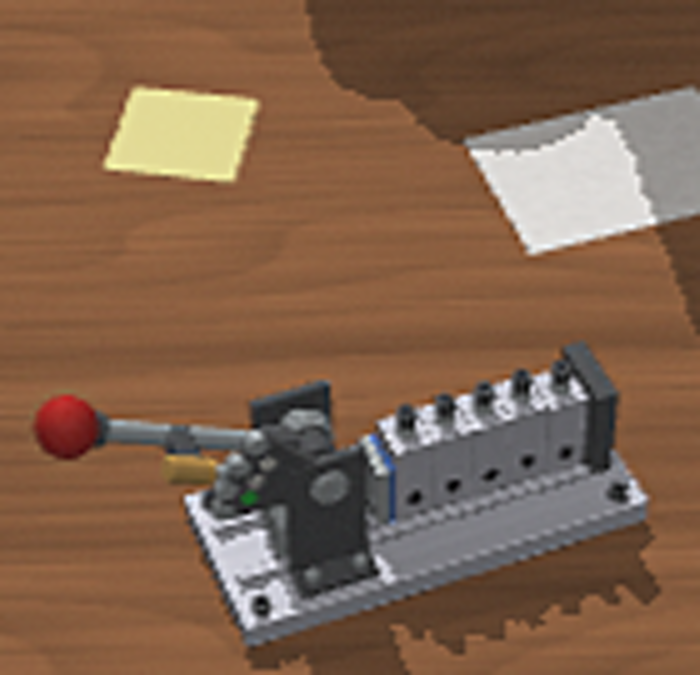

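View pics/w20.png

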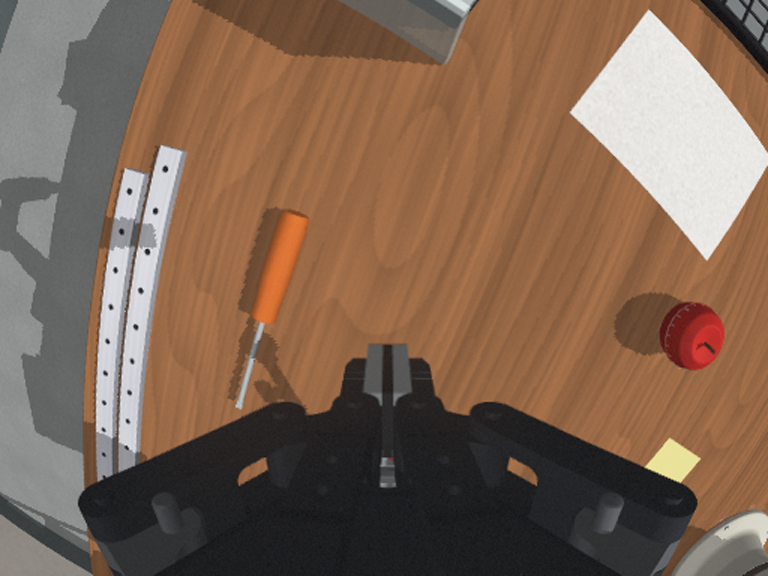

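View pics/d20.png

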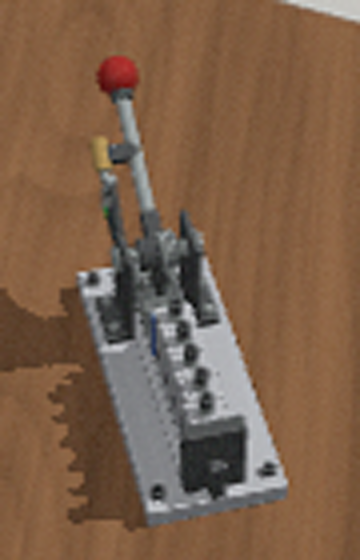

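```bash
cat > ball2.py <<'E'
from h import *
J=np.array([561.6,-9.4,np.radians(19.9)])
def ballw(th,L=125):
    th=np.atleast_1d(th); y=-55-L*np.cos(1.01-th); z=75+L*np.sin(1.01-th); return np.c_[J[0]-np.sin(J[2])*y,J[1]+np.cos(J[2])*y,z]
for n in ("scene","side"):
    S=arm.get_image(n); p=S["pixels"].astype(int); m=((p[...,0]>90)&(p[...,1]<70)&(p[...,2]<80)).astype(np.uint8); k,l,st,ce=cv2.connectedComponentsWithStats(m)
    th=np.linspace(-.05,1,1051); Q=proj(S,ballw(th))
    for i in range(1,k):
        if st[i,4]>60:
            (u,v),w,h=ce[i],st[i,2],st[i,3]; d=np.hypot(Q[:,0]-u,Q[:,1]-v); j=d.argmin()
            if d[j]<8: print(n,(u.round(1),v.round(1)),w,h,"theta",th[j].round(3),"px err",(Q[j]-[u,v]).round(1),ballw(th[j]).round(1))
s=arm.read_state(); M=R.from_quat(s["ee_rot"]).as_matrix(); print("clock",s["clock"],"tcp",s["position"].round(1),"tip",(s["position"]+M@[0,0,173]).round(1),"F",s["contact_force"].round(1))
E
python3 ball2.py
```

```text
scene (np.float64(182.3), np.float64(194.4)) 13 12 theta 0.533 px err [-0.1 -0. ] [[ 618.1 -165.5  132.4]]
side (np.float64(234.0), np.float64(147.9)) 11 8 theta 0.537 px err [-0.1 -0. ] [[ 618.2 -165.7  131.9]]
clock 26.2 tcp [ 650.7 -250.7  401.2] tip [ 655.4 -253.8  228.3] F [0.2 0.3 0.5]
```

Request:
play_rows(
  moves=[
    [[-0.06,0.15,0],0,1],
    [[-0.123,0.292,-0.05],0,1],
    [[-0.123,0.292,-0.15],0,1],
    [[-0.123,0.292,-0.18],0,1],
    [[-0.123,0.292,-0.18],0,1],
    [[-0.123,0.292,-0.18],0,1],
  ],
)

```text
clock: 26.95
position: [614.4, -163.7, 347.9]
ee_rot: [0.82, -0.571, 0.017, -0.001]
contact_force: [1.1, -0.7, 0.5]
gripper_width: -0.1
```

```bash
python3 w.py w21.png; python3 ball2.py; python3 - <<'E'
from h import *
save(arm.get_image("scene"),"s21.png",(170,110,310,245),5)
E
```

```text
26.95 [ 614.4 -163.7  347.9] [-0.    0.44 -0.06  0.02 -1.04  0.35] -0.1 [ 1.1 -0.7  0.5] yaw -159.69 tilt 1.94
scene (np.float64(182.4), np.float64(194.4)) 12 12 theta 0.533 px err [-0.2 -0.1] [[ 618.1 -165.5  132.4]]
side (np.float64(233.9), np.float64(147.9)) 11 9 theta 0.541 px err [0. 0.] [[ 618.3 -166.   131.5]]
clock 27.1 tcp [ 614.1 -163.6  348. ] tip [ 619.  -166.7  175.1] F [0.5 0.1 0.2]
```

View pics/w21.png

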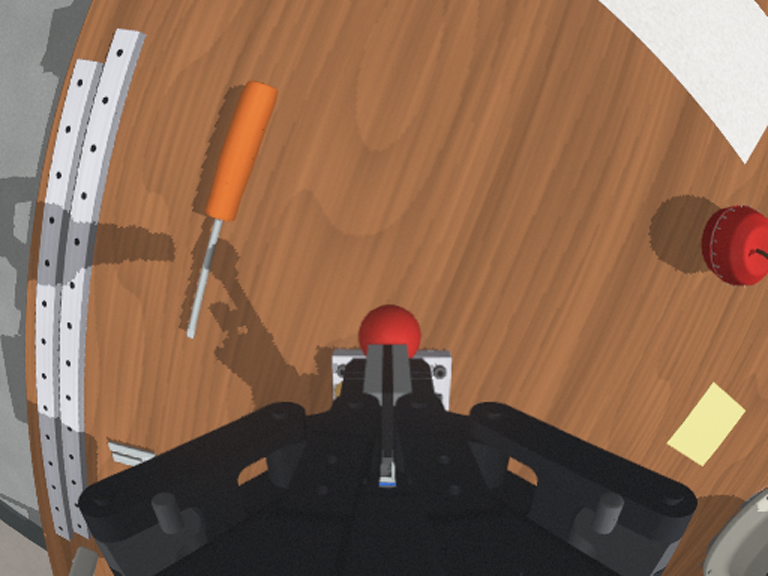

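View pics/s21.png

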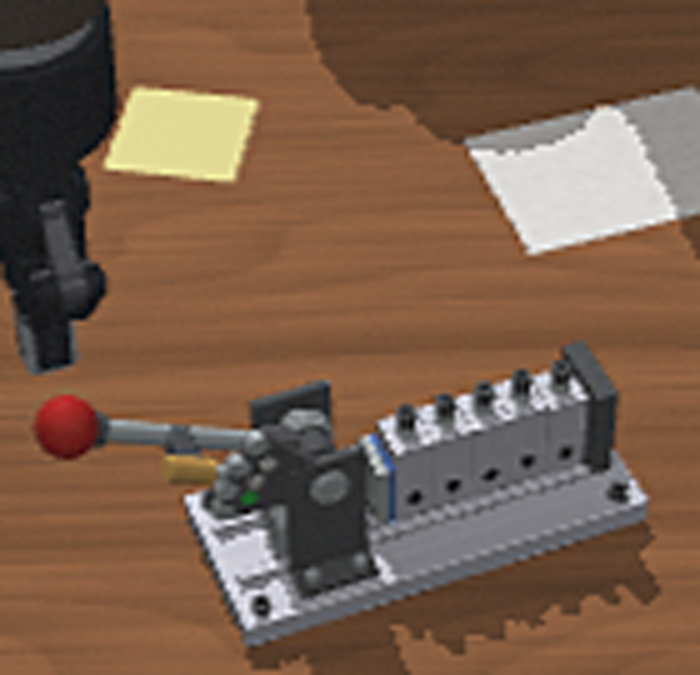

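Request:
play_rows(
  moves=[
    [[0,0,-0.05],0,1],
    [[0,0,-0.085],0,1],
    [[0,0,-0.1],0,1],
    [[0.002,-0.005,-0.11],0,1],
    [[0.003,-0.009,-0.121],0,1],
    [[0.006,-0.016,-0.14],0,1],
    [[0.008,-0.023,-0.16],0,1],
    [[0.01,-0.028,-0.18],0,1],
    [[0.012,-0.033,-0.2],0,1],
    [[0.012,-0.033,-0.2],0,1],
  ],
)

```text
clock: 28.4
position: [618.0, -174.7, 289.5]
ee_rot: [0.82, -0.571, 0.019, -0.0]
contact_force: [0.4, -2.9, 4.0]
gripper_width: -0.0
```

```bash
python3 w.py w22.png; python3 ball2.py; python3 - <<'E'
from h import *
save(arm.get_image("scene"),"s22.png",(170,110,310,245),5)
E
```

```text
28.4 [ 618.  -174.7  289.5] [-0.02  0.5  -0.12  0.02 -0.92  0.36] -0.0 [ 0.4 -2.9  4. ] yaw -159.7 tilt 2.12
scene (np.float64(179.1), np.float64(206.6)) 12 10 theta 0.828 px err [-0.5 -0.1] [[ 622.2 -176.7   97.6]]
clock 28.55 tcp [ 618.  -174.1  289.1] tip [ 623.3 -177.5  116.3] F [ 0.4 -4.3  5.7]
```

View pics/s22.png

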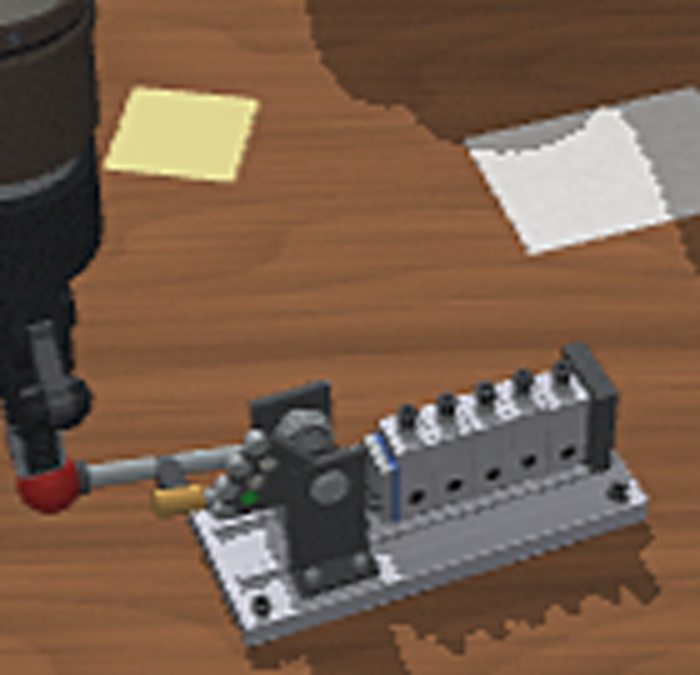

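Request:
play_rows(
  moves=[
    [[0,0,-0.01],0,1],
    [[0,0,-0.018],0,1],
    [[0,0,-0.024],0,1],
    [[0,0,-0.026],0,1],
    [[0,0,-0.026],0,1],
    [[0,0,-0.026],0,1],
    [[0,0,-0.026],0,1],
  ],
)

```text
clock: 29.48
position: [618.4, -175.0, 283.4]
ee_rot: [0.821, -0.571, 0.02, -0.0]
contact_force: [-1.2, -5.5, 9.2]
gripper_width: 0.4
```

```bash
python3 w.py w23.png; python3 ball2.py; python3 - <<'E'
from h import *
save(arm.get_image("scene"),"s23.png",(170,110,310,245),5)
save(arm.get_image("side"),"d23.png",(205,130,295,270),4)
E
```

```text
29.475 [ 618.4 -175.   283.4] [-0.02  0.51 -0.12  0.03 -0.9   0.36] 0.4 [-1.2 -5.5  9.2] yaw -159.63 tilt 2.26
scene (np.float64(179.0), np.float64(208.5)) 12 11 theta 0.877 px err [-0.5 -0. ] [[ 622.5 -177.6   91.6]]
clock 29.625 tcp [ 618.4 -175.   283.4] tip [ 624.  -178.8  110.5] F [-2.6 -5.6 10.3]
```

View pics/s23.png

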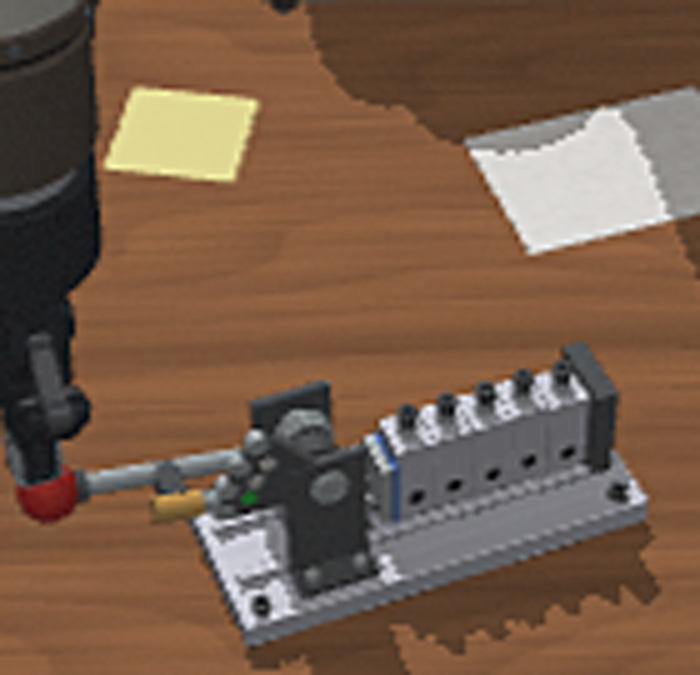

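View pics/w23.png

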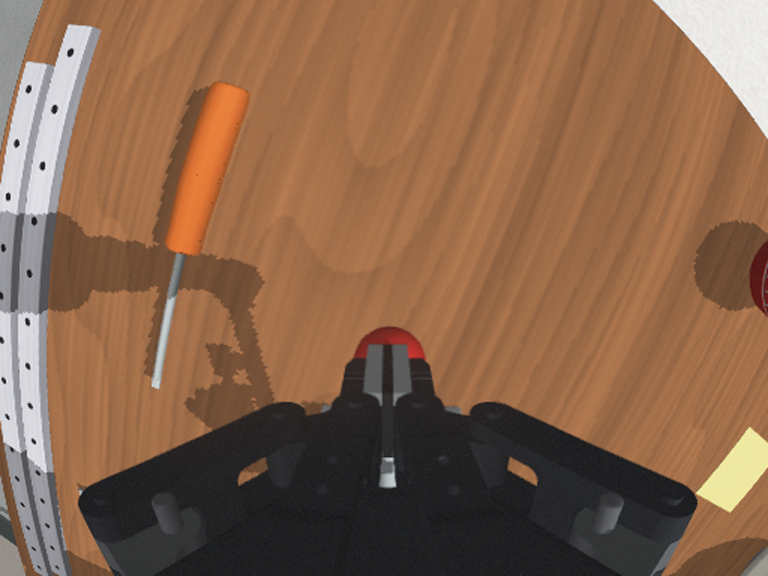

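View pics/d23.png

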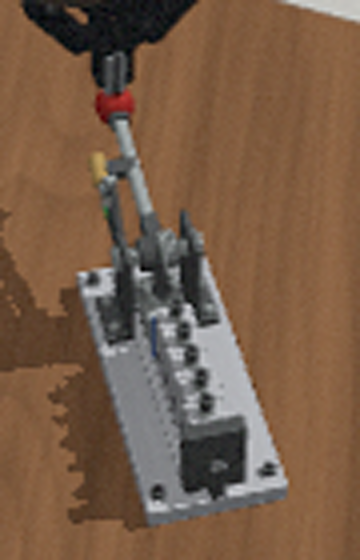

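Request:
play_rows(
  moves=[
    [[0,0,-0.004],0,1],
    [[0,0,-0.008],0,1],
    [[0,0,-0.008],0,1],
    [[0,0,-0.008],0,1],
    [[0,0,-0.008],0,1],
    [[0,0,-0.008],0,1],
    [[0,0,-0.008],0,1],
    [[0,0,-0.008],0,1],
  ],
)

```text
clock: 30.72
position: [618.4, -175.2, 282.6]
ee_rot: [0.821, -0.571, 0.02, 0.0]
contact_force: [-2.6, -2.3, 8.7]
gripper_width: 0.2
```

```bash
python3 ball2.py; cat > fin.py <<'E'
from h import *
S=arm.get_image("scene"); save(S,"s24.png",(230,170,310,240),8)
p=S["pixels"].astype(int); m=((p[...,0]>90)&(p[...,1]<70)&(p[...,2]<80)); ys,xs=np.where(m[195:225,165:195]); print("ball box",xs.min()+165,xs.max()+165,ys.min()+195,ys.max()+195)
from ball2 import ballw
for t in (.76,.8,.84,.88,.92):
    b=ballw(t)[0]; c=proj(S,b)[0]; d=np.linalg.norm(b-S["xyz"]); print(t,c.round(1),"bottom",(c[1]+14*f(S)/d).round(1))
E
python3 fin.py
```

```text
scene (np.float64(179.1), np.float64(208.7)) 12 10 theta 0.883 px err [-0.6 -0. ] [[ 622.5 -177.7   90.8]]
clock 30.825 tcp [ 618.3 -175.2  282.6] tip [ 624.1 -179.2  109.7] F [-3.  -2.   8.3]
ball box 170 194 197 214
scene (np.float64(179.3), np.float64(208.9)) 12 10 theta 0.886 px err [-0.8 -0. ] [[ 622.5 -177.7   90.5]]
clock 30.975 tcp [ 618.4 -175.2  282.6] tip [ 624.1 -179.2  109.7] F [-2.6 -3.1  9.2]
0.76 [179.  203.8] bottom 210.1
0.8 [178.8 205.4] bottom 211.7
0.84 [178.6 207. ] bottom 213.3
0.88 [178.5 208.6] bottom 214.8
0.92 [178.5 210.1] bottom 216.3
```

View pics/s24.png

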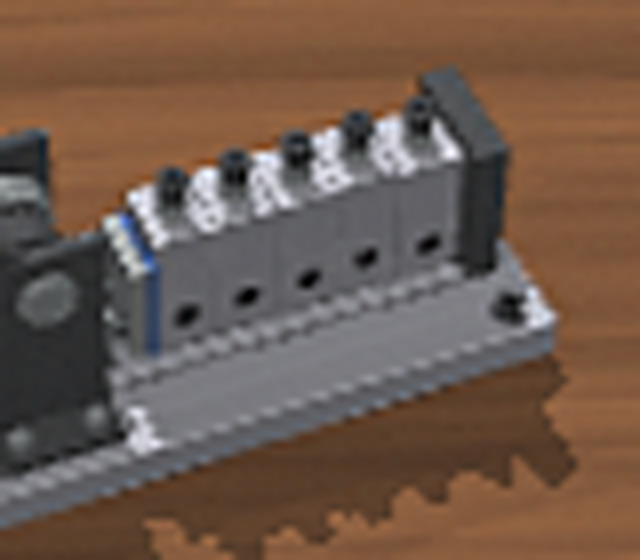

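```bash
python3 -c "
from bench import arm
print(arm.job_done()); s=arm.read_state(); print(s['clock'],s['position'],s['contact_force'])"
```

```text
the job is handed in; nothing more can be done
None
the job is handed in; nothing more can be done
```

I stood both loose blocks in the channel beside the three already there. I then pressed the lever into its third notch and handed the job in while still holding it down. No verdict is reported.

- **What went wrong:** I first pinched the ball, but it slipped out of the fingers at about 0.4 to 0.6 rad. The tool took about 38 N for a moment. I backed off, the lever stayed near the second notch (about 0.54 rad) instead of flying up, and I pushed it down the rest of the way with the closed fingertips on top of the ball.
- **Lever, last checks:** It was still, with about 9 N pushing back up on the tool. My estimates of the angle disagreed somewhat: about 0.845 rad from the fingertip height, 0.85 to 0.87 from the bottom edge of the ball, and 0.88 from the centre of the visible ball, which reads high because part of the ball was hidden. All are above the required 0.76.
- **Row, last checks:** In the scene picture all five blocks stood upright and square, pressed tight between the end stop and the blue jaw pad. I could not measure the pad's force directly.
- **Rest of the desk:** I did not go near the other things on purpose, but I did not re-measure their positions at the end.
- **Time:** About 31 s of the 72 s were used.

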